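# Put the impact sockets back on the socket rail in order of size

## Task

Put the four loose impact sockets back on the socket rail in order of size, the largest next to the end with the thumbscrew and the smallest at the far end. Stand each one upright, mouth up, in the middle of its own round holder, and do not knock any of them over on the way.

Things in the scene. Friction and masses are not known exactly. Their poses are not given: they have to be found in the camera images.
- socket_a: The smallest of four dark steel impact sockets, standing upright, hexagon mouth up: a plain cylinder outside, 24 mm across and 38 mm tall (mouth of the bore about 15 mm; the wall does not give). Origin: centre of its underside; z up. Its yaw means nothing.
- socket_b: The second smallest of four dark steel impact sockets, standing upright, hexagon mouth up: a plain cylinder outside, 32 mm across and 42 mm tall (mouth of the bore about 21 mm; the wall does not give). Origin: centre of its underside; z up. Its yaw means nothing.
- socket_c: The second largest of four dark steel impact sockets, standing upright, hexagon mouth up: a plain cylinder outside, 40 mm across and 48 mm tall (mouth of the bore about 26 mm; the wall does not give). Origin: centre of its underside; z up. Its yaw means nothing.
- socket_d: The largest of four dark steel impact sockets, standing upright, hexagon mouth up: a plain cylinder outside, 50 mm across and 55 mm tall (mouth of the bore about 33 mm; the wall does not give). Origin: centre of its underside; z up. Its yaw means nothing.
- holder_1: One of four identical round grey holders with a dark rubber face, fixed in a row along the rail: 54 mm across, face flat and bare (no stud, rim or magnet). Origin: centre of its underside, 10 mm above the bench; the face is 8 mm above that, 18 mm above the bench. y axis along the rail. The numbers say nothing of the place in the row, which differs at each start; neighbours stand 66 to 86 mm apart.
- holder_2: One of four identical round grey holders with a dark rubber face, fixed in a row along the rail: 54 mm across, face flat and bare (no stud, rim or magnet). Origin: centre of its underside, 10 mm above the bench; the face is 8 mm above that, 18 mm above the bench. y axis along the rail. The numbers say nothing of the place in the row, which differs at each start; neighbours stand 66 to 86 mm apart.
- holder_3: One of four identical round grey holders with a dark rubber face, fixed in a row along the rail: 54 mm across, face flat and bare (no stud, rim or magnet). Origin: centre of its underside, 10 mm above the bench; the face is 8 mm above that, 18 mm above the bench. y axis along the rail. The numbers say nothing of the place in the row, which differs at each start; neighbours stand 66 to 86 mm apart.
- holder_4: One of four identical round grey holders with a dark rubber face, fixed in a row along the rail: 54 mm across, face flat and bare (no stud, rim or magnet). Origin: centre of its underside, 10 mm above the bench; the face is 8 mm above that, 18 mm above the bench. y axis along the rail. The numbers say nothing of the place in the row, which differs at each start; neighbours stand 66 to 86 mm apart.
- screw_cap: Black end cap of the rail that carries the knurled steel thumbscrew (22 mm across, top 37 mm above the bench). Cap: 50 mm across the rail, 24 mm along it, 22 mm tall, fixed. The cap at the other end has no screw; either end may be the one with it. Origin: centre of its underside, on the bench, on the rail's centre line, 52 to 62 mm from the nearest holder's centre. y axis along the rail.
- rail: Aluminium rail lying fixed on the bench, 366 mm long, 44 mm wide, 10 mm high. Origin: centre of its underside; its y axis runs along the rail. The holders stand on it in one row; across the rail there is free room for the fingers on both sides.
Not all that is in view belongs to the job. What is shaped like the socket_d but purple is not meant.

How it is judged (in metres and radians):
At the end, for the whole second after the job is handed in: Each socket stands upright (within 0.1 rad), at rest, on the face of its own holder with its axis within 12 mm of the holder's centre; counted from the thumbscrew cap along the rail the sockets are 50, 40, 32 and 24 mm across ((horizontal distance between socket_d and holder_1 below 0.012 m or horizontal distance between socket_d and holder_2 below 0.012 m or horizontal distance between socket_d and holder_3 below 0.012 m or horizontal distance between socket_d and holder_4 below 0.012 m) and horizontal distance between socket_d and screw_cap below 0.095 m and height (world z) of socket_d between 0.015 and 0.022 m and angle between each of socket_d, socket_c, socket_b, socket_a's own z axis and vertical below 0.1 rad and linear speed of each of socket_d, socket_c, socket_b, socket_a below 0.02 m/s and angular speed of each of socket_d, socket_c, socket_b, socket_a below 0.2 rad/s and (horizontal distance between socket_c and holder_1 below 0.012 m or horizontal distance between socket_c and holder_2 below 0.012 m or horizontal distance between socket_c and holder_3 below 0.012 m or horizontal distance between socket_c and holder_4 below 0.012 m) and horizontal distance between socket_c and screw_cap between 0.095 and 0.171 m and height (world z) of socket_c between 0.015 and 0.022 m and (horizontal distance between socket_b and holder_1 below 0.012 m or horizontal distance between socket_b and holder_2 below 0.012 m or horizontal distance between socket_b and holder_3 below 0.012 m or horizontal distance between socket_b and holder_4 below 0.012 m) and horizontal distance between socket_b and screw_cap between 0.171 and 0.247 m and height (world z) of socket_b between 0.015 and 0.022 m and (horizontal distance between socket_a and holder_1 below 0.012 m or horizontal distance between socket_a and holder_2 below 0.012 m or horizontal distance between socket_a and holder_3 below 0.012 m or horizontal distance between socket_a and holder_4 below 0.012 m) and horizontal distance between socket_a and screw_cap above 0.247 m and height (world z) of socket_a between 0.015 and 0.022 m); the robot touches nothing.
It fails at once if the 24 mm socket was tipped over (more than 0.8 rad) (angle between socket_a's own z axis and vertical above 0.8 rad).
It fails at once if the 32 mm socket was tipped over (more than 0.8 rad) (angle between socket_b's own z axis and vertical above 0.8 rad).
It fails at once if the 40 mm socket was tipped over (more than 0.8 rad) (angle between socket_c's own z axis and vertical above 0.8 rad).
It fails at once if the 50 mm socket was tipped over (more than 0.8 rad) (angle between socket_d's own z axis and vertical above 0.8 rad).
It also fails if it takes over 96 s, if anything falls off the work surface, if the arm or the gripper's body presses on something with over 40 N, if the wrist force passes 120 N, or if a joint passes its speed limit or range.

## Robot

A 6-joint arm with a two-finger parallel gripper is mounted at the origin on the work surface. World frame = base frame: x ahead of the robot, y to its left, z up, the work surface at z = 0. Lengths are in mm, angles in degrees, forces in N, time in s.
With the tool pointing down it reaches from about 225 to 725 mm from the base axis. Payload 3.1 kg.
Tool frame: the origin (TCP) lies at the very end of the fingers, on their centre line; the grasp point (between the pads) lies arm.grip_depth behind it (arm.grip_depth is the distance from the TCP to the grasp point, in mm); z points along the fingers, y is the direction in which the jaws open and shut (so a half turn about z gives the same grasp; the last joint's range is limited). The gripper opens to 85 mm and grips with 20 to 120 N. Pads are 22 mm wide; open, the fingers measure 114 mm over their backs; the gripper's body (76 mm by 85 mm) begins 54 mm behind the grasp point. The pads swing forward as they close: fully open they stand 13 mm farther back than shut.
Start: joints at [59.313, 2.75, 5.684, 92.934, 0, 82.678], TCP at [208.216, 481.937, 231.312] pointing down, gripper open.
Joint ranges: [-166.93, 166.93], [-56.73, 111.36], [-69.38, 81.34], [-121.58, 131.49], [-85.45, 84.26], [-180, 180]. Speed limits (degrees/s): [159.86, 159.86, 180, 180, 180, 180].

## Interface

Orientations are given as [roll, pitch, yaw] about the fixed x, y, z axes, in that order (R = Rz(yaw) Ry(pitch) Rx(roll)).
In Python, from bench import readout, eyes, workorder, models, arm gives the robot as it stands.
- The arm moves only by the tool move_arm, never from a script. Its argument "motion" is a list of rows, each an object of numbers: "dx", "dy", "dz": the shift along the tool's x, y, z in m; "ax", "ay", "az": the turn, a rotation vector about the tool's x, y, z in degrees; "grip": the opening, from 0 (shut) to 1 (fully open). A call has exactly 10 rows; each row is the pose to reach, as a shift and turn from the pose measured when the call began, along the tool's axes at that moment; what a row does not reach only later rows make up. A row lasts 1/10 s, in which the tool goes at most 50 mm and 8.59 degrees, less where a joint would pass 70% of its speed; a pose out of reach is approached as far as the arm can. A call with a gripper value outside its range is refused whole. The fingers move at their own pace and stop on an object; "force" is the grip in N (left out, the last holds). Time passes only in rows, so rows that repeat a pose let the fingers close, or fill a call up. It gives the time, the measured TCP pose, the force and the opening at its end, in the units of the state.
- readout.observe(): the state, without advancing time (a new reading comes with each control period).
- eyes.camera(name): name is "scene" or "top" or "wrist"; returns the picture (384x512x3 uint8, red, green, blue); there is no depth.
- eyes.get_calibration(name): a dict with "fx", "fy", "cx", "cy" (pixels), "eye" and "attitude" of the camera in the world; the wrist camera has in their place "mount" (4x4, takes a point from camera to tool coordinates, whose origin is the TCP and whose axes are the flange's). Camera axes: x right, y up, looking along -z (the intrinsics and any distortion apply to the point x, -y, -z); pixel columns grow to the right and rows downward; lengths in mm; the calibration is good to about 2 mm. The wrist camera is an equidistant fisheye: a pixel r from the principal point sees the ray r / f radians off the axis. A picture is of the moment at which its call begins: read the wrist's pose just before it. get_calibration takes no time and is no camera call.
- workorder.job_done(): hands the job in, once; it reports no verdict.
Trained networks look in the newest picture that a camera, given by its name, has taken for a name from the list of things; names that differ only in an ending like _2 or _b are one class to them, and where a whole thing is asked for, a point or a joint stands for the part that bears it (a point fixed in the world has none). Each returns a list of dicts, best first, with "p" (0 to 1); they miss things now and then, are a little off and sometimes report something else, mostly with a low value. They report only what shows in the picture. A call takes as long as a camera call. They do not tell look-alikes from the thing itself.
- models.look_for(camera, query): "uv" ([column, row] in pixels, amid what is visible of it).
- models.place_of(camera, query): "uv" ([column, row] in pixels: a listed point, or the origin of a listed thing).
The state is a dict: "time": time; "joint_positions": joint angles; "joint_vel": joint speeds; "joint_torque": joint torques, N m; "tool_pos": TCP position; "orientation": TCP orientation; "wrist_force": force on the tool from outside, world axes, zero at the start; "ft_torque": the same for the moment, N m; "grip_width": opening from 0.0 (shut) to 1.0 (fully open).
Only numpy, scipy, OpenCV 4.12 (cv2) and the standard library are available. Lean on these libraries where they do the work, as an engineer would, in place of code of your own. Each camera call takes 0.05 s, during which the arm holds its last target.

## Working session

There is one attempt and no reset: what is moved stays moved. The work goes in short steps, Python scripts to look and compute and a tool call to move; the robot and the scene stay as the last step left them, time stands still between calls to the robot, and variables do not carry over. Pictures are saved under pics/ and viewed, and the job is handed in when it is done.

Besides the shell and the picture viewer there is one more tool, called after ">>>" in YAML: its name, and indented under it one key for each argument. move_arm: Moves the arm, as the interface text tells. Its arguments: {"type":"object","properties":{"motion":{"type":"array","items":{"type":"object","properties":{"dx":{"type":"number"},"dy":{"type":"number"},"dz":{"type":"number"},"ax":{"type":"number"},"ay":{"type":"number"},"az":{"type":"number"},"grip":{"type":"number"}}}},"force":{"type":"number"}},"required":["motion"]}

```bash
ls; mkdir -p pics
python3 - <<'E'
from bench import readout, eyes, models, arm
import cv2
print(readout.observe()); print(arm.grip_depth, dir(arm))
for n in("scene","top","wrist"):
    im=eyes.camera(n); cv2.imwrite(f"pics/{n}0.png",im[:,:,::-1]); print(n,eyes.get_calibration(n))
E
```

```text
pics
{'time': 0.0, 'joint_positions': array([5.93138568e+01, 2.79368233e+00, 5.59098319e+00, 9.29345059e+01,
       4.74967816e-04, 8.26782410e+01]), 'joint_vel': array([ 0.08379661,  0.12431785, -0.10295893,  0.02093113,  0.0625136 ,
       -0.05642739]), 'joint_torque': array([-7.00726123e-04, -3.38785172e+01,  3.20015109e+01,  2.02362717e-02,
       -1.54648255e-04,  5.26737011e-06]), 'tool_pos': array([207.88725559, 481.41050534, 230.10450392]), 'orientation': array([-1.79863974e+02, -1.79566601e-02,  1.56635594e+02]), 'wrist_force': array([-0.58724386,  1.39140402,  0.53063129]), 'ft_torque': array([ 0.00924031,  0.00820845, -0.00891753]), 'grip_width': 1.00396076354192}
18.700000000000003 ['Unreachable', '__class__', '__delattr__', '__dict__', '__dir__', '__doc__', '__eq__', '__format__', '__ge__', '__getattribute__', '__getstate__', '__gt__', '__hash__', '__init__', '__init_subclass__', '__le__', '__lt__', '__module__', '__ne__', '__new__', '__reduce__', '__reduce_ex__', '__repr__', '__setattr__', '__sizeof__', '__str__', '__subclasshook__', '__weakref__', 'grip_depth']
scene 
[... 227 characters left out ...]
 {'fx': 460.30198398088754, 'fy': 460.30198398088754, 'cx': 256.33265532390016, 'cy': 194.4556813219918, 'eye': array([3.10494383e+02, 7.54108014e-01, 1.32785032e+03]), 'attitude': array([ 8.91916811e+00,  1.03953639e-02, -9.07899546e+01])}
wrist {'fx': 297.3186396354542, 'fy': 297.3186396354542, 'cx': 255.54328741391842, 'cy': 195.74712294244026, 'mount': array([[ 9.88574184e-04,  9.46834669e-01,  3.21719026e-01,
         8.34812150e+01],
       [ 9.99999506e-01, -9.70438818e-04, -2.16737501e-04,
         3.88321466e-01],
       [ 1.06994051e-04,  3.21719081e-01, -9.46835161e-01,
        -1.42194304e+02],
       [ 0.00000000e+00,  0.00000000e+00,  0.00000000e+00,
         1.00000000e+00]])}
```

View pics/scene0.png

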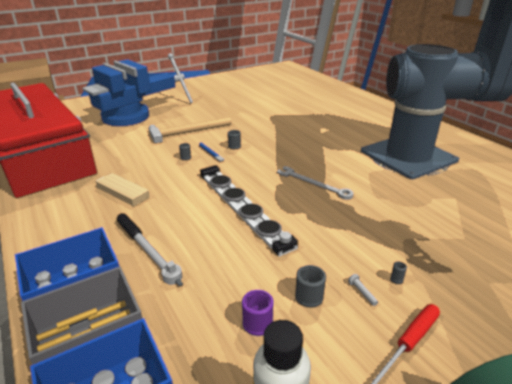

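View pics/top0.png

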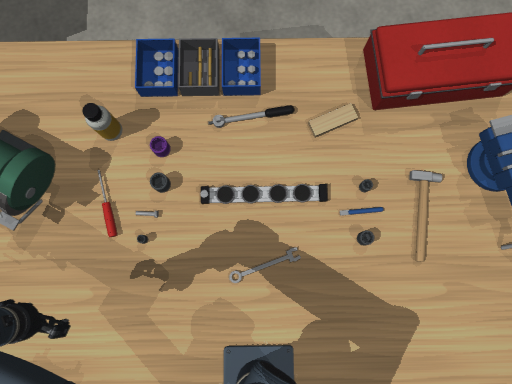

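View pics/wrist0.png

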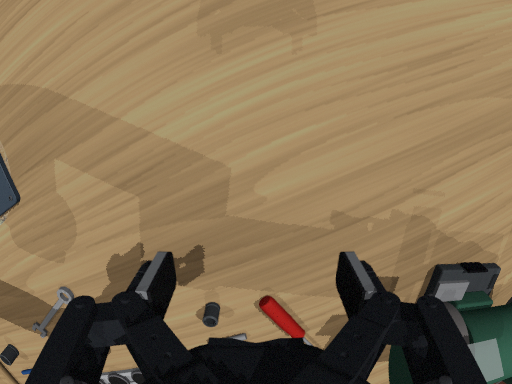

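```bash
cat > h.py <<'E'
import numpy as np, cv2
from scipy.spatial.transform import Rotation as R
from bench import readout, eyes, models, arm
def cam(n):
    c=eyes.get_calibration(n); 
    if n=="wrist":
        s=readout.observe(); Rt=R.from_euler('xyz',s['orientation'],degrees=True).as_matrix()
        m=c['mount']; return c, Rt@m[:3,:3], Rt@m[:3,3]+s['tool_pos']
    return c, R.from_euler('xyz',c['attitude'],degrees=True).as_matrix(), np.array(c['eye'])
def ray(n,uv):
    c,A,e=cam(n); x=(uv[0]-c['cx'])/c['fx']; y=(uv[1]-c['cy'])/c['fy']
    if n=="wrist":
        t=np.hypot(x,y); k=np.sin(t)/t if t>1e-9 else 1; v=np.array([x*k,-y*k,-np.cos(t)])
    else: v=np.array([x,-y,-1.])
    return e,A@v
def onz(n,uv,z):
    e,d=ray(n,uv); return e+d*(z-e[2])/d[2]
def proj(n,P):
    c,A,e=cam(n); v=A.T@(np.array(P,float)-e); x,y,z=v[0],-v[1],-v[2]
    if n=="wrist":
        r=np.hypot(x,y); t=np.arctan2(r,z); return np.array([c['cx']+c['fx']*t*x/r,c['cy']+c['fy']*t*y/r])
    return np.array([c['cx']+c['fx']*x/z,c['cy']+c['fy']*y/z])
def circ(n,x,y,z,r,k=48):
    return np.array([proj(n,[x+r*np.cos(a),y+r*np.sin(a),z]) for a in np.linspace(0,2*np.pi,k)])
E
python3 - <<'E'
from h import *
im={}
for n in("top","scene"):
    im[n]=eyes.camera(n)
    for q,z in(("socket_a",0),("holder_1",10),("screw_cap",0),("rail",0)):
        for r in models.place_of(n,q):
            if r['p']>.2: print(n,q,round(r['p'],2),np.round(r['uv'],1),np.round(onz(n,r['uv'],z)[:2]))
b=im['top'][120:270,110:410,::-1]
cv2.imwrite('pics/topc.png',cv2.resize(b,None,fx=2.6,fy=2.6,interpolation=cv2.INTER_CUBIC))
cv2.imwrite('pics/scc.png',cv2.resize(im['scene'][100:345,150:420,::-1],None,fx=2.4,fy=2.4,interpolation=cv2.INTER_CUBIC))
E
```

```text
top socket_a 0.84 [161.1 183.7] [555. 277.]
top socket_a 0.6 [165.2 148.4] [661. 267.]
top socket_a 0.53 [146.8 235. ] [405. 315.]
top socket_a 0.53 [264.5 195.2] [516. -26.]
top socket_a 0.48 [365.2 239.7] [ 383. -313.]
top socket_a 0.45 [362.5 186.8] [ 537. -313.]
top holder_1 0.8 [301.3 195.4] [ 513. -132.]
top holder_1 0.79 [223.8 192. ] [526.  92.]
top holder_1 0.56 [246.5 194.2] [518.  27.]
top holder_1 0.53 [279. 194.] [518. -68.]
top screw_cap 0.58 [205.6 195.2] [519. 146.]
top screw_cap 0.3 [365.9 186.6] [ 538. -323.]
top rail 0.75 [265.1 196.1] [514. -27.]
scene socket_a 0.93 [308.7 295.9] [553. 273.]
scene socket_a 0.76 [231.5 146.8] [ 395. -310.]
scene socket_a 0.72 [398.  277.5] [386. 322.]
scene socket_a 0.66 [259.1 323. ] [657. 279.]
scene socket_a 0.62 [183.7 158.5] [ 544. -316.]
scene holder_1 0.69 [267.1 226.7] [517.  80.]
scene holder_1 0.64 [232.9 196.5] [524. -60.]
scene holder_1 0.6 [250.1 213.9] [524.  22.]
scene holder_1 0.6 [220.6 183.1] [ 522. -129.]
scene screw_cap 0.89 [287.  249.2] [515. 152.]
scene rail 0.87 [242.  202.6] [511. -39.]
```

View pics/topc.png

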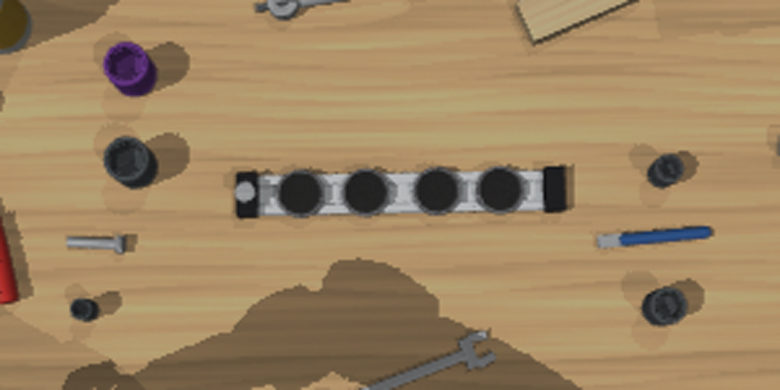

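View pics/scc.png

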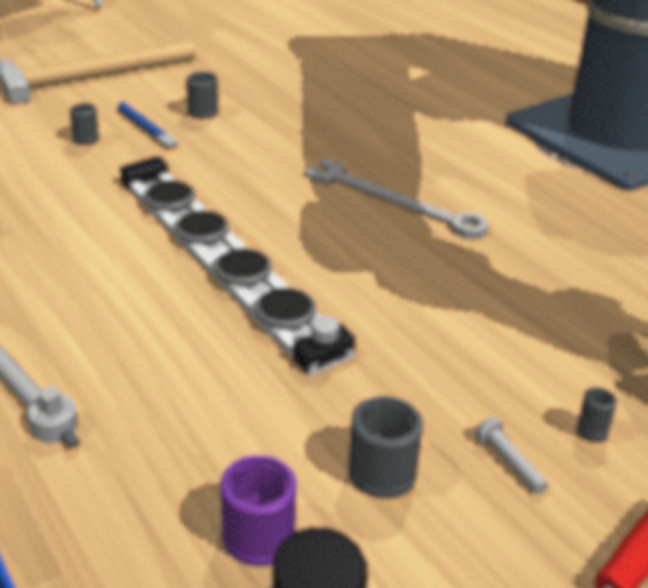

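```bash
cat > fit.py <<'E'
from h import *
from scipy.optimize import minimize
def sil(n,x,y,r,z0,z1,S,off,shape):
    p=np.vstack([circ(n,x,y,z0,r),circ(n,x,y,z1,r)]); p=(p-off)*S
    h=cv2.convexHull(p.astype(np.float32)).reshape(-1,2)
    m=np.zeros(shape,np.uint8); cv2.fillPoly(m,[np.round(h*16).astype(np.int32)],1,shift=4); return m
def fit(n,im,x,y,r,z0,z1,V,S=6,pad=12):
    p=np.vstack([circ(n,x,y,z0,r),circ(n,x,y,z1,r)])
    a=np.maximum(np.floor(p.min(0)-pad).astype(int),0); b=np.ceil(p.max(0)+pad).astype(int)
    c=im[a[1]:b[1],a[0]:b[0]]; c=cv2.resize(c,None,fx=S,fy=S,interpolation=cv2.INTER_CUBIC).astype(int)
    m=((c.max(2)<V)&(c[...,0]-c[...,2]<25)).astype(np.uint8)
    off=a-0.5+0.5/S
    best=None
    for step in(6,2,.7):
        bx,by=best[1:] if best else (x,y)
        for i in range(-4,5):
            for j in range(-4,5):
                X,Y=bx+i*step,by+j*step
                s=sil(n,X,Y,r,z0,z1,S,off,m.shape); v=(s&m).sum()/max(1,(s|m).sum())
                if best is None or v>best[0]: best=(v,X,Y)
    return np.round(best,2)
items={'d':(555,275,25,0,55),'c':(385,-312,20,0,48),'b':(540,-318,16,0,42),'a':(395,320,12,0,38)}
E
python3 - <<'E'
from fit import *
for n in("top","scene"):
    im=eyes.camera(n)
    for k,(x,y,r,z0,z1) in items.items():
        print(n,k,*[fit(n,im,x,y,r,z0,z1,V) for V in(85,105)])
    for y in(83,24,-64,-130):
        print(n,'h',*[fit(n,im,520,y,27,10,18,V,pad=6) for V in(85,105)])
    print(n, fit(n,im,555,275,25,0,55,85,pad=6))
E
```

```text
Traceback (most recent call last):
  File "fit.py", line 19, in fit
    s=sil(n,X,Y,r,z0,z1,S,off,m.shape); v=(s&m).sum()/max(1,(s|m).sum())
  File "fit.py", line 4, in sil
    p=np.vstack([circ(n,x,y,z0,r),circ(n,x,y,z1,r)]); p=(p-off)*S
                 ~~~~^^^^^^^^^^^^
  File "h.py", line 24, in circ
    return np.array([proj(n,[x+r*np.cos(a),y+r*np.sin(a),z]) for a in np.linspace(0,2*np.pi,k)])
                     ~~~~^^^^^^^^^^^^^^^^^^^^^^^^^^^^^^^^^^^
  File "h.py", line 19, in proj
    c,A,e=cam(n); v=A.T@(np.array(P,float)-e); x,y,z=v[0],-v[1],-v[2]
          ~~~^^^
  File "h.py", line 5, in cam
    c=eyes.get_calibration(n);
ValueError: time passes only in moves, steps and waits
```

```bash
python3 - <<'E'
s=open('h.py').read()
s=s.replace("def cam(n):\n","_C={}\ndef cam(n):\n    if n not in _C: _C[n]=_cam(n)\n    return _C[n]\ndef _cam(n):\n")
open('h.py','w').write(s)
E
cat > runfit.py <<'E'
from fit import *
for n in("top","scene"):
    im=eyes.camera(n)
    for k,(x,y,r,z0,z1) in items.items():
        print(n,k,*[fit(n,im,x,y,r,z0,z1,V) for V in(85,105)])
    for y in(83,24,-64,-130):
        print(n,'h',*[fit(n,im,520,y,27,10,18,V,pad=6) for V in(85,105)])
E
python3 runfit.py
```

```text
top d [  0.9 554.4 273. ] [  0.93 554.4  274.4 ]
top c [   0.89  388.4  -307.4 ] [   0.93  387.7  -306.6 ]
top b [   0.89  537.3  -316.7 ] [   0.92  538.   -317.4 ]
top a [  0.83 393.   322.  ] [  0.87 393.7  324.  ]
top h [  0.82 519.3   87.7 ] [  0.9 519.3  87.7]
top h [  0.73 520.    14.7 ] [  0.79 519.3   14.7 ]
top h [  0.81 520.   -65.4 ] [  0.92 520.   -64.  ]
top h [   0.77  521.3  -133.4 ] [   0.85  520.   -133.3 ]
scene d [  0.72 552.3  271.  ] [  0.83 552.3  273.  ]
scene c [   0.61  385.   -318.7 ] [   0.71  382.3  -313.3 ]
scene b [   0.55  535.3  -326.8 ] [   0.65  536.   -324.  ]
scene a [  0.63 391.   320.7 ] [  0.71 390.3  322.  ]
scene h [4.70e-01 5.12e+02 7.56e+01] [  0.57 522.    86.3 ]
scene h [4.100e-01 5.207e+02 8.000e+00] [  0.53 522.6   16.  ]
scene h [ 3.900e-01  5.141e+02 -7.870e+01] [ 4.900e-01  5.233e+02 -6.400e+01]
scene h [ 3.50e-01  5.16e+02 -1.52e+02] [ 4.000e-01  5.213e+02 -1.440e+02]
```

```bash
cat > go.py <<'E'
import sys
from h import *
def go(x,y,z,yaw=90):
    s=readout.observe(); A=R.from_euler('xyz',s['orientation'],degrees=True)
    d=A.inv().apply(np.array([x,y,z])-s['tool_pos'])/1000
    w=(A.inv()*R.from_euler('xyz',[180,0,yaw],degrees=True)).as_rotvec(degrees=True)
    print('t',round(s['time'],2),'pos',np.round(s['tool_pos'],1),np.round(s['orientation'],1),'grip',round(s['grip_width'],3),'F',np.round(s['wrist_force'],1))
    print('d',np.round(d,4),'a',np.round(w,1))
if __name__=="__main__": go(*map(float,sys.argv[1:]))
E
python3 go.py 554.5 274 170
```

```text
t 0.8 pos [208.2 481.9 231.4] [180.   -0.  156.6] grip 0.999 F [0.4 0.2 0.5]
d [-0.4004 -0.0536  0.0613] a [ 0.  -0.  66.6]
```

>>> move_arm:
  motion:
    - {"dx": -0.03, "dy": -0.004, "dz": 0.005, "az": 7}
    - {"dx": -0.08, "dy": -0.01, "dz": 0.012, "az": 14}
    - {"dx": -0.13, "dy": -0.017, "dz": 0.02, "az": 22}
    - {"dx": -0.18, "dy": -0.024, "dz": 0.028, "az": 30}
    - {"dx": -0.23, "dy": -0.03, "dz": 0.035, "az": 38}
    - {"dx": -0.28, "dy": -0.037, "dz": 0.043, "az": 46}
    - {"dx": -0.33, "dy": -0.044, "dz": 0.051, "az": 54}
    - {"dx": -0.37, "dy": -0.05, "dz": 0.057, "az": 62}
    - {"dx": -0.395, "dy": -0.053, "dz": 0.06, "az": 66.6}
    - {"dx": -0.4, "dy": -0.0536, "dz": 0.061, "az": 66.6}
  force: 40

```text
validation failed for argument at $.mo...
```

```bash
cat > wl.py <<'E'
import sys
from fit import *
# usage: name key x y
name,x,y,r,z0,z1=sys.argv[1],*map(float,sys.argv[2:7])
cam("wrist"); s=readout.observe(); print(np.round(s['tool_pos'],1),np.round(s['orientation'],1),round(s['time'],2))
im=eyes.camera("wrist")
for V in(70,90,110): print(V,fit("wrist",im,x,y,r,z0,z1,V,S=3))
b=fit("wrist",im,x,y,r,z0,z1,90,S=3)
o=im[:,:,::-1].copy()
for z in(z0,z1): cv2.polylines(o,[np.round(circ("wrist",b[1],b[2],z,r)).astype(int)],1,(0,255,0),1)
cv2.imwrite(f"pics/{name}.png",o)
E
python3 wl.py w1 554.5 274 25 0 55; python3 go.py 554.5 274 100
```

```text
[208.2 481.9 231.4] [180.   -0.  156.6] 0.8
70 [5.100e-01 5.204e+02 3.074e+02]
90 [5.100e-01 5.204e+02 3.074e+02]
110 [5.100e-01 5.204e+02 3.074e+02]
t 0.85 pos [208.2 482.  231.3] [180.    0.  156.6] grip 1.003 F [ 0.6 -0.1 -0.2]
d [-0.4003 -0.0536  0.1314] a [ 0.  -0.  66.6]
```

View pics/w1.png

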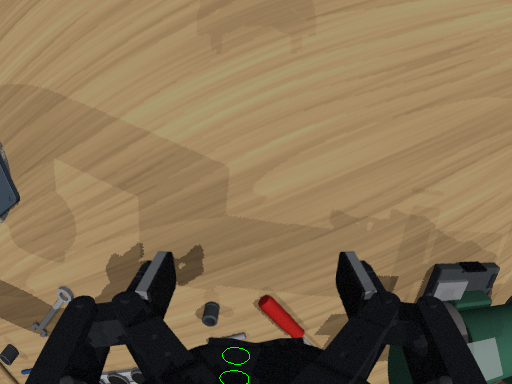

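>>> move_arm:
  motion:
    - {"dx": -0.03, "dy": -0.004, "dz": 0.005, "ax": 0, "ay": 0, "az": 7, "grip": 1}
    - {"dx": -0.08, "dy": -0.01, "dz": 0.012, "ax": 0, "ay": 0, "az": 14, "grip": 1}
    - {"dx": -0.13, "dy": -0.017, "dz": 0.02, "ax": 0, "ay": 0, "az": 22, "grip": 1}
    - {"dx": -0.18, "dy": -0.024, "dz": 0.028, "ax": 0, "ay": 0, "az": 30, "grip": 1}
    - {"dx": -0.23, "dy": -0.03, "dz": 0.035, "ax": 0, "ay": 0, "az": 38, "grip": 1}
    - {"dx": -0.28, "dy": -0.037, "dz": 0.043, "ax": 0, "ay": 0, "az": 46, "grip": 1}
    - {"dx": -0.33, "dy": -0.044, "dz": 0.051, "ax": 0, "ay": 0, "az": 54, "grip": 1}
    - {"dx": -0.37, "dy": -0.05, "dz": 0.057, "ax": 0, "ay": 0, "az": 62, "grip": 1}
    - {"dx": -0.395, "dy": -0.053, "dz": 0.06, "ax": 0, "ay": 0, "az": 66.6, "grip": 1}
    - {"dx": -0.4, "dy": -0.0536, "dz": 0.061, "ax": 0, "ay": 0, "az": 66.6, "grip": 1}
  force: 40

```text
time: 1.85
tool_pos: [556.4, 271.6, 168.9]
orientation: [-180.0, 0.1, 89.8]
wrist_force: [-0.4, -0.5, -0.5]
grip_width: 1.0
```

```bash
python3 wl.py w2 554.5 274 25 0 55; python3 go.py 554.5 274 100
```

```text
[556.4 271.6 168.9] [-1.80e+02  1.00e-01  8.98e+01] 1.85
70 [  0.64 554.5  276.7 ]
90 [  0.92 554.5  276.7 ]
110 [  0.95 554.5  276.7 ]
t 1.9 pos [555.6 272.4 169.1] [-179.9    0.    89.9] grip 1.0 F [-0.3  0.3 -1.3]
d [ 0.0017 -0.001   0.0691] a [-0.1  0.  -0.1]
```

View pics/w2.png

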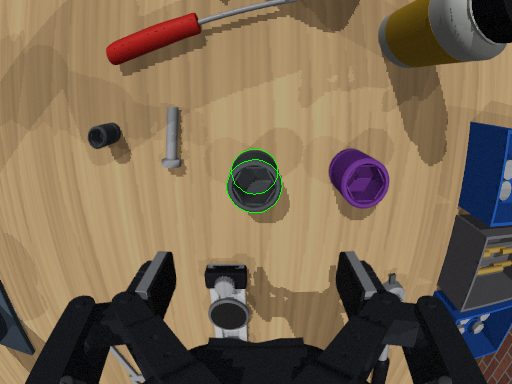

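>>> move_arm:
  motion:
    - {"dx": 0.003, "dy": -0.001, "dz": 0.01, "ax": 0, "ay": 0, "az": 0, "grip": 1}
    - {"dx": 0.003, "dy": -0.001, "dz": 0.03, "ax": 0, "ay": 0, "az": 0, "grip": 1}
    - {"dx": 0.003, "dy": -0.001, "dz": 0.05, "ax": 0, "ay": 0, "az": 0, "grip": 1}
    - {"dx": 0.003, "dy": -0.001, "dz": 0.075, "ax": 0, "ay": 0, "az": 0, "grip": 1}
    - {"dx": 0.003, "dy": -0.001, "dz": 0.1, "ax": 0, "ay": 0, "az": 0, "grip": 1}
    - {"dx": 0.003, "dy": -0.001, "dz": 0.12, "ax": 0, "ay": 0, "az": 0, "grip": 1}
    - {"dx": 0.003, "dy": -0.001, "dz": 0.14, "ax": 0, "ay": 0, "az": 0, "grip": 1}
    - {"dx": 0.003, "dy": -0.001, "dz": 0.15, "ax": 0, "ay": 0, "az": 0, "grip": 1}
    - {"dx": 0.003, "dy": -0.001, "dz": 0.156, "ax": 0, "ay": 0, "az": 0, "grip": 1}
    - {"dx": 0.003, "dy": -0.001, "dz": 0.156, "ax": 0, "ay": 0, "az": 0, "grip": 1}

```text
time: 2.9
tool_pos: [553.4, 275.8, 12.6]
orientation: [-179.9, 0.1, 90.0]
wrist_force: [0.2, -0.7, 0.1]
grip_width: 0.999
```

```bash
python3 go.py 554.5 275.5 12
```

```text
t 2.9 pos [553.4 275.8  12.6] [-1.799e+02  1.000e-01  9.000e+01] grip 0.999 F [ 0.2 -0.7  0.1]
d [-0.0003  0.0011  0.0006] a [-0.1  0.1 -0. ]
```

>>> move_arm:
  motion:
    - {"dx": 0, "dy": 0, "dz": 0, "ax": 0, "ay": 0, "az": 0, "grip": 0.9}
    - {"dx": 0, "dy": 0, "dz": 0, "ax": 0, "ay": 0, "az": 0, "grip": 0.8}
    - {"dx": 0, "dy": 0, "dz": 0, "ax": 0, "ay": 0, "az": 0, "grip": 0.7}
    - {"dx": 0, "dy": 0, "dz": 0, "ax": 0, "ay": 0, "az": 0, "grip": 0.65}
    - {"dx": 0, "dy": 0, "dz": 0, "ax": 0, "ay": 0, "az": 0, "grip": 0.6}
    - {"dx": 0, "dy": 0, "dz": 0, "ax": 0, "ay": 0, "az": 0, "grip": 0.5}
    - {"dx": 0, "dy": 0, "dz": 0, "ax": 0, "ay": 0, "az": 0, "grip": 0.4}
    - {"dx": 0, "dy": 0, "dz": 0, "ax": 0, "ay": 0, "az": 0, "grip": 0.4}
    - {"dx": 0, "dy": 0, "dz": 0, "ax": 0, "ay": 0, "az": 0, "grip": 0.4}
    - {"dx": 0, "dy": 0, "dz": 0, "ax": 0, "ay": 0, "az": 0, "grip": 0.4}
  force: 45

```text
time: 3.9
tool_pos: [554.4, 275.9, 13.5]
orientation: [-180.0, 0.0, 90.0]
wrist_force: [1.4, 0.3, 5.2]
grip_width: 0.568
```

```bash
python3 go.py 520 88 80
```

```text
t 3.9 pos [554.4 275.9  13.5] [-180.    0.   90.] grip 0.568 F [1.4 0.3 5.2]
d [-0.188  -0.0343 -0.0664] a [-0.  0. -0.]
```

>>> move_arm:
  motion:
    - {"dx": 0, "dy": 0, "dz": -0.006, "ax": 0, "ay": 0, "az": 0, "grip": 0.4}
    - {"dx": 0, "dy": 0, "dz": -0.02, "ax": 0, "ay": 0, "az": 0, "grip": 0.4}
    - {"dx": 0, "dy": 0, "dz": -0.04, "ax": 0, "ay": 0, "az": 0, "grip": 0.4}
    - {"dx": -0.008, "dy": -0.002, "dz": -0.055, "ax": 0, "ay": 0, "az": 0, "grip": 0.4}
    - {"dx": -0.03, "dy": -0.006, "dz": -0.065, "ax": 0, "ay": 0, "az": 0, "grip": 0.4}
    - {"dx": -0.06, "dy": -0.011, "dz": -0.067, "ax": 0, "ay": 0, "az": 0, "grip": 0.4}
    - {"dx": -0.09, "dy": -0.017, "dz": -0.067, "ax": 0, "ay": 0, "az": 0, "grip": 0.4}
    - {"dx": -0.12, "dy": -0.023, "dz": -0.067, "ax": 0, "ay": 0, "az": 0, "grip": 0.4}
    - {"dx": -0.145, "dy": -0.028, "dz": -0.067, "ax": 0, "ay": 0, "az": 0, "grip": 0.4}
    - {"dx": -0.155, "dy": -0.03, "dz": -0.067, "ax": 0, "ay": 0, "az": 0, "grip": 0.4}

```text
time: 4.9
tool_pos: [522.8, 118.4, 80.5]
orientation: [-179.9, 0.1, 89.8]
wrist_force: [0.1, 0.5, -3.9]
grip_width: 0.575
```

```bash
python3 wl.py w3 520 88 27 10 18;  python3 go.py 520 88 80
```

```text
[522.8 118.4  80.5] [-1.799e+02  1.000e-01  8.980e+01] 4.9
70 [  0.54 523.3   94.7 ]
90 [  0.53 521.9   94.7 ]
110 [  0.53 521.9   94.7 ]
t 4.95 pos [523.  118.   80.5] [-1.799e+02  1.000e-01  8.980e+01] grip 0.575 F [-0.2 -1.4 -4.5]
d [-0.03   -0.0029  0.0006] a [-0.1  0.1 -0.2]
```

View pics/w3.png

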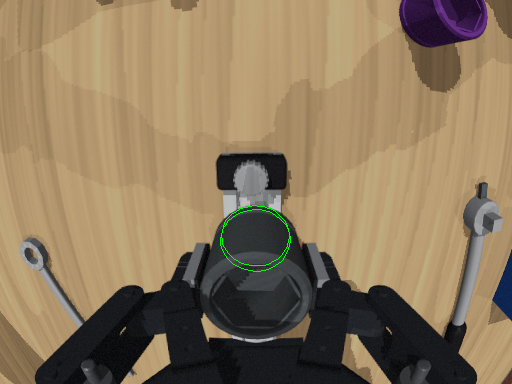

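```bash
cat > multi.py <<'E'
from fit import *
import sys
def setw(pos,yaw):
    c=eyes.get_calibration("wrist"); Rt=R.from_euler('xyz',[180,0,yaw],degrees=True).as_matrix(); m=c['mount']
    import h; h._C["wrist"]=(c,Rt@m[:3,:3],Rt@m[:3,3]+np.array(pos))
def holder(im,x,y,V=70,r=27):
    return fit("wrist",im,x,y,r,10,18,V,S=4,pad=2)
E
python3 - <<'E'
from multi import *
im=eyes and cv2.imread('pics/w2.png')[:,:,::-1]
setw([555.8,272.1,169],89.9)
print(fit("wrist",im,393.5,323,12,0,38,90,S=4))
for y in (88,): print(holder(im,520,y),holder(im,520,y,50),proj("wrist",[520,y,18]),proj("wrist",[520,y+27,18]),proj("wrist",[520,y-27,18]), proj("wrist",[547,y,18]), proj("wrist",[493,y,18]))
c=cv2.resize(cv2.imread('pics/w2.png')[250:345,190:270],None,fx=6,fy=6);cv2.imwrite('pics/c2.png',c)
E
```

```text
[  0.9 393.5 325.7]
[  0.69 520.    89.3 ] [  0.65 520.    80.  ] [228.40674185 317.89917107] [227.32585085 302.2795868 ] [229.45183667 332.15839542] [249.13706933 318.20564596] [207.93109686 317.21834061]
```

View pics/c2.png

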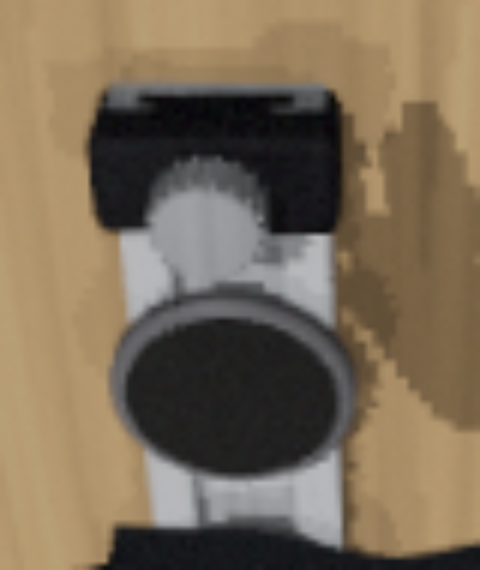

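```bash
python3 - <<'E'
from multi import *
im=cv2.imread('pics/w3.png')[:,:,::-1]
setw([523,118.2,80.5],89.8)
for y in (118,114,110,122):
  print(y,np.round([proj("wrist",[523,y+25,122]),proj("wrist",[523,y-25,122]),proj("wrist",[548,y,122])],1).tolist())
E
python3 go.py 520 89.5 31.5
```

```text
118 [[256.0, 255.3], [256.2, 343.2], [313.4, 303.1]]
114 [[256.0, 263.9], [256.2, 348.5], [312.5, 309.9]]
110 [[256.0, 272.3], [256.2, 353.7], [311.6, 316.5]]
122 [[256.0, 246.3], [256.2, 337.6], [314.4, 296.0]]
t 4.95 pos [523.  118.   80.5] [-1.799e+02  1.000e-01  8.980e+01] grip 0.575 F [-0.2 -1.4 -4.5]
d [-0.0284 -0.0028  0.0491] a [-0.1  0.1 -0.2]
```

>>> move_arm:
  motion:
    - {"dx": -0.01, "dy": -0.001, "dz": 0, "ax": 0, "ay": 0, "az": 0, "grip": 0.4}
    - {"dx": -0.022, "dy": -0.002, "dz": 0, "ax": 0, "ay": 0, "az": 0, "grip": 0.4}
    - {"dx": -0.0295, "dy": -0.0028, "dz": 0.005, "ax": 0, "ay": 0, "az": 0, "grip": 0.4}
    - {"dx": -0.0295, "dy": -0.0028, "dz": 0.015, "ax": 0, "ay": 0, "az": 0, "grip": 0.4}
    - {"dx": -0.0295, "dy": -0.0028, "dz": 0.025, "ax": 0, "ay": 0, "az": 0, "grip": 0.4}
    - {"dx": -0.0295, "dy": -0.0028, "dz": 0.035, "ax": 0, "ay": 0, "az": 0, "grip": 0.4}
    - {"dx": -0.0295, "dy": -0.0028, "dz": 0.041, "ax": 0, "ay": 0, "az": 0, "grip": 0.4}
    - {"dx": -0.0295, "dy": -0.0028, "dz": 0.044, "ax": 0, "ay": 0, "az": 0, "grip": 0.4}
    - {"dx": -0.0295, "dy": -0.0028, "dz": 0.046, "ax": 0, "ay": 0, "az": 0, "grip": 0.4}
    - {"dx": -0.0295, "dy": -0.0028, "dz": 0.046, "ax": 0, "ay": 0, "az": 0, "grip": 0.4}

```text
time: 5.95
tool_pos: [520.0, 88.5, 34.5]
orientation: [-179.9, 0.1, 89.8]
wrist_force: [-0.3, 0.4, -4.2]
grip_width: 0.574
```

```bash
python3 go.py 520 88.5 31
python3 - <<'E'
from h import *
o=eyes.camera("scene"); cv2.imwrite('pics/s4.png',cv2.resize(o[150:300,170:370,::-1],None,fx=4,fy=4))
E
```

```text
t 5.95 pos [520.   88.5  34.5] [-1.799e+02  1.000e-01  8.980e+01] grip 0.574 F [-0.3  0.4 -4.2]
d [0.     0.     0.0035] a [-0.1  0.1 -0.2]
```

View pics/s4.png

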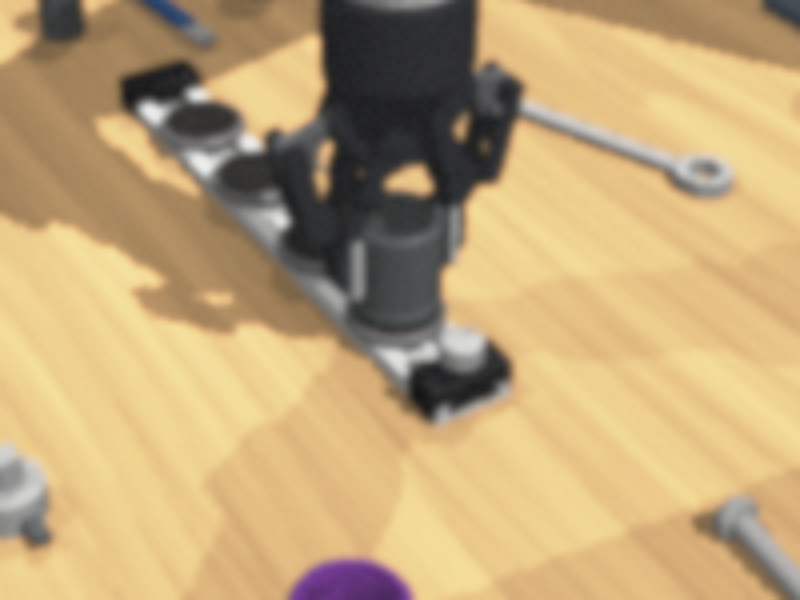

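The socket hangs centred just above the holder at about (400,330) in the crop. I'll lower it and release.

>>> move_arm:
  motion:
    - {"dx": 0, "dy": 0, "dz": 0.001, "ax": 0, "ay": 0, "az": 0, "grip": 0.4}
    - {"dx": 0, "dy": 0, "dz": 0.002, "ax": 0, "ay": 0, "az": 0, "grip": 0.4}
    - {"dx": 0, "dy": 0, "dz": 0.003, "ax": 0, "ay": 0, "az": 0, "grip": 0.4}
    - {"dx": 0, "dy": 0, "dz": 0.003, "ax": 0, "ay": 0, "az": 0, "grip": 0.4}
    - {"dx": 0, "dy": 0, "dz": 0.003, "ax": 0, "ay": 0, "az": 0, "grip": 0.56}
    - {"dx": 0, "dy": 0, "dz": 0.003, "ax": 0, "ay": 0, "az": 0, "grip": 0.6}
    - {"dx": 0, "dy": 0, "dz": 0.003, "ax": 0, "ay": 0, "az": 0, "grip": 0.7}
    - {"dx": 0, "dy": 0, "dz": 0.003, "ax": 0, "ay": 0, "az": 0, "grip": 0.8}
    - {"dx": 0, "dy": 0, "dz": 0.003, "ax": 0, "ay": 0, "az": 0, "grip": 0.9}
    - {"dx": 0, "dy": 0, "dz": 0.003, "ax": 0, "ay": 0, "az": 0, "grip": 1}

```text
time: 7.0
tool_pos: [520.6, 88.5, 32.3]
orientation: [-180.0, 0.1, 89.8]
wrist_force: [0.4, -0.2, -0.0]
grip_width: 0.999
```

```bash
python3 go.py 520 14.7 180
```

```text
t 7.0 pos [520.6  88.5  32.3] [-1.80e+02  1.00e-01  8.98e+01] grip 0.999 F [ 0.4 -0.2 -0. ]
d [-0.0741 -0.0005 -0.1475] a [-0.   0.1 -0.2]
```

>>> move_arm:
  motion:
    - {"dx": 0, "dy": 0, "dz": -0.02, "ax": 0, "ay": 0, "az": 0, "grip": 1}
    - {"dx": 0, "dy": 0, "dz": -0.06, "ax": 0, "ay": 0, "az": 0, "grip": 1}
    - {"dx": -0.01, "dy": 0, "dz": -0.1, "ax": 0, "ay": 0, "az": 0, "grip": 1}
    - {"dx": -0.04, "dy": 0, "dz": -0.13, "ax": 0, "ay": 0, "az": 0, "grip": 1}
    - {"dx": -0.08, "dy": 0, "dz": -0.15, "ax": 0, "ay": 0, "az": 0, "grip": 1}
    - {"dx": -0.12, "dy": 0, "dz": -0.165, "ax": 0, "ay": 0, "az": 0, "grip": 1}
    - {"dx": -0.155, "dy": 0, "dz": -0.17, "ax": 0, "ay": 0, "az": 0, "grip": 1}
    - {"dx": -0.175, "dy": 0, "dz": -0.17, "ax": 0, "ay": 0, "az": 0, "grip": 1}
    - {"dx": -0.18, "dy": 0, "dz": -0.17, "ax": 0, "ay": 0, "az": 0, "grip": 1}
    - {"dx": -0.18, "dy": 0, "dz": -0.17, "ax": 0, "ay": 0, "az": 0, "grip": 1}

```text
time: 8.0
tool_pos: [520.0, -91.4, 202.5]
orientation: [-179.9, 0.1, 89.7]
wrist_force: [0.3, 0.9, 0.2]
grip_width: 1.002
```

```bash
python3 - <<'E'
from multi import *
s=readout.observe(); print(s['tool_pos'],s['orientation']); cam("wrist"); im=eyes.camera("wrist"); cv2.imwrite('pics/w5.png',im[:,:,::-1])
for y in(14.7,-64.5,-133): print(y,[fit("wrist",im,520,y,24,18,18,V,S=4,pad=1) for V in (50,70)], proj("wrist",[520,y,18]))
print(fit("wrist",im,520,88.5,25,18,73,90,S=4))
E
python3 go.py 387 -308 160
```

```text
[519.98520427 -91.3711394  202.49501049] [-1.79947059e+02  9.75027517e-02  8.97369267e+01]
14.7 [array([  0.92, 520.  ,  18.7 ]), array([  0.93, 520.7 ,  18.  ])] [255.69950683  77.4844298 ]
-64.5 [array([  0.91, 520.7 , -60.5 ]), array([  0.94, 520.7 , -61.2 ])] [255.95130503 149.04795261]
-133 [array([   0.91,  522.  , -132.4 ]), array([   0.94,  521.3 , -131.7 ])] [256.13837627 206.76614632]
[  0.92 519.3   86.5 ]
t 8.05 pos [519.9 -90.5 202.4] [-1.799e+02  1.000e-01  8.980e+01] grip 1.003 F [ 0.4  1.1 -0.7]
d [-0.2178 -0.1321  0.0428] a [-0.1  0.1 -0.2]
```

View pics/w5.png

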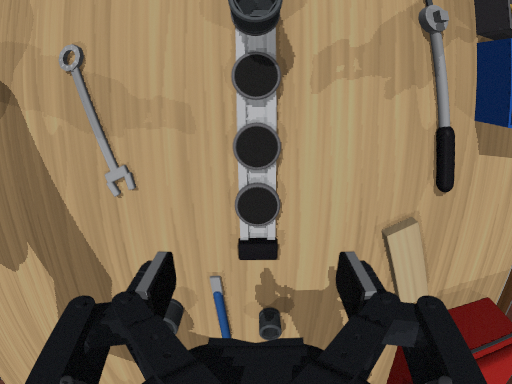

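>>> move_arm:
  motion:
    - {"dx": -0.015, "dy": -0.009, "dz": 0.002, "ax": 0, "ay": 0, "az": 0, "grip": 1}
    - {"dx": -0.045, "dy": -0.027, "dz": 0.008, "ax": 0, "ay": 0, "az": 0, "grip": 1}
    - {"dx": -0.08, "dy": -0.048, "dz": 0.015, "ax": 0, "ay": 0, "az": 0, "grip": 1}
    - {"dx": -0.115, "dy": -0.07, "dz": 0.023, "ax": 0, "ay": 0, "az": 0, "grip": 1}
    - {"dx": -0.15, "dy": -0.091, "dz": 0.03, "ax": 0, "ay": 0, "az": 0, "grip": 1}
    - {"dx": -0.18, "dy": -0.109, "dz": 0.036, "ax": 0, "ay": 0, "az": 0, "grip": 1}
    - {"dx": -0.205, "dy": -0.124, "dz": 0.041, "ax": 0, "ay": 0, "az": 0, "grip": 1}
    - {"dx": -0.2165, "dy": -0.1315, "dz": 0.043, "ax": 0, "ay": 0, "az": 0, "grip": 1}
    - {"dx": -0.2175, "dy": -0.132, "dz": 0.043, "ax": 0, "ay": 0, "az": 0, "grip": 1}
    - {"dx": -0.2175, "dy": -0.132, "dz": 0.043, "ax": 0, "ay": 0, "az": 0, "grip": 1}

```text
time: 9.05
tool_pos: [387.9, -306.6, 160.0]
orientation: [-180.0, 0.0, 89.9]
wrist_force: [-0.4, -0.1, -0.0]
grip_width: 1.001
```

```bash
python3 wl.py w6 387 -308 20 0 48; python3 go.py 387 -308 10
```

```text
[ 387.9 -306.6  160. ] [-180.     0.    89.9] 9.05
70 [   0.57  388.3  -304.  ]
90 [   0.84  388.3  -304.6 ]
110 [   0.94  388.3  -304.6 ]
t 9.1 pos [ 388.1 -306.4  160.1] [-180.     0.    89.9] grip 1.001 F [-1.4 -0.   1.3]
d [-0.0015 -0.001   0.1501] a [-0.   0.  -0.1]
```

View pics/w6.png

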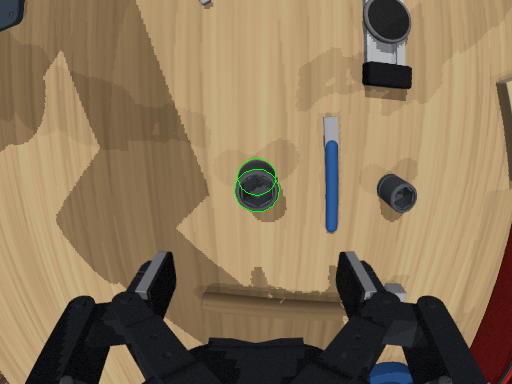

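>>> move_arm:
  motion:
    - {"dx": 0.001, "dy": 0, "dz": 0.01, "ax": 0, "ay": 0, "az": 0, "grip": 0.85}
    - {"dx": 0.001, "dy": 0, "dz": 0.03, "ax": 0, "ay": 0, "az": 0, "grip": 0.85}
    - {"dx": 0.001, "dy": 0, "dz": 0.05, "ax": 0, "ay": 0, "az": 0, "grip": 0.85}
    - {"dx": 0.001, "dy": 0, "dz": 0.075, "ax": 0, "ay": 0, "az": 0, "grip": 0.85}
    - {"dx": 0.001, "dy": 0, "dz": 0.1, "ax": 0, "ay": 0, "az": 0, "grip": 0.85}
    - {"dx": 0.001, "dy": 0, "dz": 0.12, "ax": 0, "ay": 0, "az": 0, "grip": 0.85}
    - {"dx": 0.001, "dy": 0, "dz": 0.138, "ax": 0, "ay": 0, "az": 0, "grip": 0.85}
    - {"dx": 0.001, "dy": 0, "dz": 0.146, "ax": 0, "ay": 0, "az": 0, "grip": 0.85}
    - {"dx": 0.001, "dy": 0, "dz": 0.15, "ax": 0, "ay": 0, "az": 0, "grip": 0.85}
    - {"dx": 0.001, "dy": 0, "dz": 0.15, "ax": 0, "ay": 0, "az": 0, "grip": 0.85}

```text
time: 10.1
tool_pos: [388.2, -305.0, 9.9]
orientation: [-180.0, 0.0, 90.0]
wrist_force: [-0.0, 0.1, 0.3]
grip_width: 0.852
```

>>> move_arm:
  motion:
    - {"dx": 0, "dy": 0, "dz": 0, "ax": 0, "ay": 0, "az": 0, "grip": 0.75}
    - {"dx": 0, "dy": 0, "dz": 0, "ax": 0, "ay": 0, "az": 0, "grip": 0.65}
    - {"dx": 0, "dy": 0, "dz": 0, "ax": 0, "ay": 0, "az": 0, "grip": 0.57}
    - {"dx": 0, "dy": 0, "dz": 0, "ax": 0, "ay": 0, "az": 0, "grip": 0.53}
    - {"dx": 0, "dy": 0, "dz": 0, "ax": 0, "ay": 0, "az": 0, "grip": 0.49}
    - {"dx": 0, "dy": 0, "dz": 0, "ax": 0, "ay": 0, "az": 0, "grip": 0.45}
    - {"dx": 0, "dy": 0, "dz": 0, "ax": 0, "ay": 0, "az": 0, "grip": 0.35}
    - {"dx": 0, "dy": 0, "dz": 0, "ax": 0, "ay": 0, "az": 0, "grip": 0.3}
    - {"dx": 0, "dy": 0, "dz": 0, "ax": 0, "ay": 0, "az": 0, "grip": 0.3}
    - {"dx": 0, "dy": 0, "dz": 0, "ax": 0, "ay": 0, "az": 0, "grip": 0.3}

```text
time: 11.1
tool_pos: [388.5, -305.2, 10.4]
orientation: [-180.0, 0.0, 90.0]
wrist_force: [-0.8, 0.3, 3.7]
grip_width: 0.458
```

```bash
python3 go.py 520 15.5 95
```

```text
t 11.1 pos [ 388.5 -305.2   10.4] [-180.    0.   90.] grip 0.458 F [-0.8  0.3  3.7]
d [ 0.3208  0.1312 -0.0849] a [-0.  0. -0.]
```

>>> move_arm:
  motion:
    - {"dx": 0, "dy": 0, "dz": -0.006, "ax": 0, "ay": 0, "az": 0, "grip": 0.3}
    - {"dx": 0, "dy": 0, "dz": -0.02, "ax": 0, "ay": 0, "az": 0, "grip": 0.3}
    - {"dx": 0.005, "dy": 0.002, "dz": -0.04, "ax": 0, "ay": 0, "az": 0, "grip": 0.3}
    - {"dx": 0.025, "dy": 0.01, "dz": -0.06, "ax": 0, "ay": 0, "az": 0, "grip": 0.3}
    - {"dx": 0.055, "dy": 0.022, "dz": -0.075, "ax": 0, "ay": 0, "az": 0, "grip": 0.3}
    - {"dx": 0.09, "dy": 0.037, "dz": -0.08, "ax": 0, "ay": 0, "az": 0, "grip": 0.3}
    - {"dx": 0.125, "dy": 0.051, "dz": -0.08, "ax": 0, "ay": 0, "az": 0, "grip": 0.3}
    - {"dx": 0.16, "dy": 0.065, "dz": -0.08, "ax": 0, "ay": 0, "az": 0, "grip": 0.3}
    - {"dx": 0.195, "dy": 0.08, "dz": -0.08, "ax": 0, "ay": 0, "az": 0, "grip": 0.3}
    - {"dx": 0.225, "dy": 0.092, "dz": -0.08, "ax": 0, "ay": 0, "az": 0, "grip": 0.3}

```text
time: 12.1
tool_pos: [480.8, -78.4, 90.5]
orientation: [-180.0, 0.0, 90.0]
wrist_force: [0.3, -0.9, -2.6]
grip_width: 0.452
```

```bash
python3 go.py 520 15.5 60
```

```text
t 12.1 pos [480.8 -78.4  90.5] [-180.    0.   90.] grip 0.452 F [ 0.3 -0.9 -2.6]
d [0.0939 0.0392 0.0304] a [-0.  0. -0.]
```

>>> move_arm:
  motion:
    - {"dx": 0.02, "dy": 0.008, "dz": 0, "ax": 0, "ay": 0, "az": 0, "grip": 0.3}
    - {"dx": 0.045, "dy": 0.019, "dz": 0, "ax": 0, "ay": 0, "az": 0, "grip": 0.3}
    - {"dx": 0.07, "dy": 0.029, "dz": 0.0, "ax": 0, "ay": 0, "az": 0, "grip": 0.3}
    - {"dx": 0.088, "dy": 0.037, "dz": 0.005, "ax": 0, "ay": 0, "az": 0, "grip": 0.3}
    - {"dx": 0.094, "dy": 0.0395, "dz": 0.015, "ax": 0, "ay": 0, "az": 0, "grip": 0.3}
    - {"dx": 0.094, "dy": 0.0395, "dz": 0.03, "ax": 0, "ay": 0, "az": 0, "grip": 0.3}
    - {"dx": 0.094, "dy": 0.0395, "dz": 0.043, "ax": 0, "ay": 0, "az": 0, "grip": 0.3}
    - {"dx": 0.094, "dy": 0.0395, "dz": 0.052, "ax": 0, "ay": 0, "az": 0, "grip": 0.3}
    - {"dx": 0.094, "dy": 0.0395, "dz": 0.057, "ax": 0, "ay": 0, "az": 0, "grip": 0.3}
    - {"dx": 0.094, "dy": 0.0395, "dz": 0.058, "ax": 0, "ay": 0, "az": 0, "grip": 0.3}

```text
time: 13.1
tool_pos: [519.5, 15.2, 31.4]
orientation: [-179.9, 0.0, 90.0]
wrist_force: [-0.8, 0.4, -3.7]
grip_width: 0.46
```

```bash
python3 go.py 520.5 15.5 28.4
python3 - <<'E'
from h import *
o=eyes.camera("scene"); cv2.imwrite('pics/s7.png',cv2.resize(o[150:300,170:370,::-1],None,fx=4,fy=4))
E
```

```text
t 13.1 pos [519.5  15.2  31.4] [-179.9    0.    90. ] grip 0.46 F [-0.8  0.4 -3.7]
d [0.0003 0.0011 0.003 ] a [-0.1  0.  -0. ]
```

View pics/s7.png

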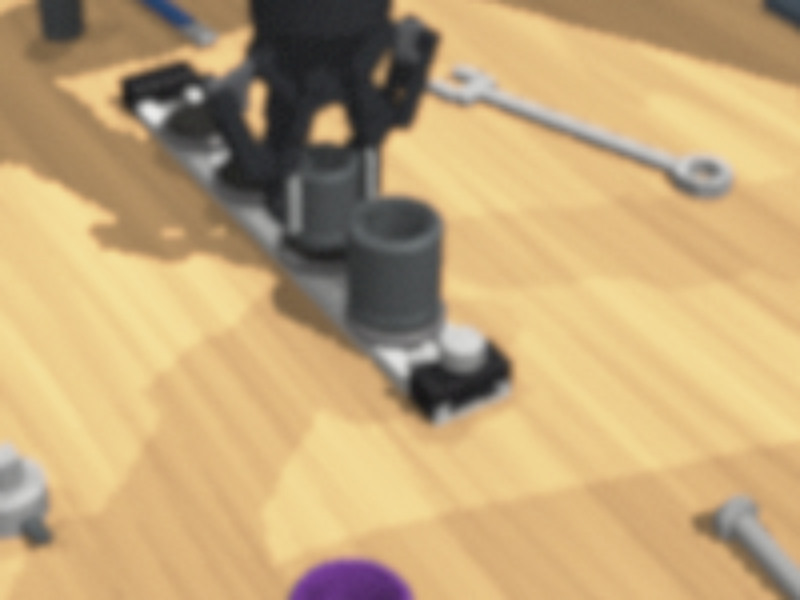

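Socket d stands centred on its holder. Socket c hangs centred above the second holder, so I'll lower and release it.

>>> move_arm:
  motion:
    - {"dx": 0, "dy": 0, "dz": 0.001, "ax": 0, "ay": 0, "az": 0, "grip": 0.3}
    - {"dx": 0, "dy": 0, "dz": 0.002, "ax": 0, "ay": 0, "az": 0, "grip": 0.3}
    - {"dx": 0, "dy": 0, "dz": 0.003, "ax": 0, "ay": 0, "az": 0, "grip": 0.3}
    - {"dx": 0, "dy": 0, "dz": 0.003, "ax": 0, "ay": 0, "az": 0, "grip": 0.3}
    - {"dx": 0, "dy": 0, "dz": 0.003, "ax": 0, "ay": 0, "az": 0, "grip": 0.44}
    - {"dx": 0, "dy": 0, "dz": 0.003, "ax": 0, "ay": 0, "az": 0, "grip": 0.48}
    - {"dx": 0, "dy": 0, "dz": 0.003, "ax": 0, "ay": 0, "az": 0, "grip": 0.6}
    - {"dx": 0, "dy": 0, "dz": 0.003, "ax": 0, "ay": 0, "az": 0, "grip": 0.75}
    - {"dx": 0, "dy": 0, "dz": 0.003, "ax": 0, "ay": 0, "az": 0, "grip": 0.9}
    - {"dx": 0, "dy": 0, "dz": 0.003, "ax": 0, "ay": 0, "az": 0, "grip": 1}

```text
time: 14.15
tool_pos: [520.2, 15.2, 29.3]
orientation: [-180.0, 0.0, 90.0]
wrist_force: [0.2, 1.3, -0.1]
grip_width: 0.997
```

```bash
python3 go.py 538 -317 150
```

```text
t 14.15 pos [520.2  15.2  29.3] [-180.    0.   90.] grip 0.997 F [ 0.2  1.3 -0.1]
d [-0.3323  0.018  -0.1205] a [-0.  0. -0.]
```

>>> move_arm:
  motion:
    - {"dx": 0, "dy": 0, "dz": -0.02, "ax": 0, "ay": 0, "az": 0, "grip": 1}
    - {"dx": 0, "dy": 0, "dz": -0.06, "ax": 0, "ay": 0, "az": 0, "grip": 1}
    - {"dx": -0.015, "dy": 0, "dz": -0.095, "ax": 0, "ay": 0, "az": 0, "grip": 1}
    - {"dx": -0.05, "dy": 0, "dz": -0.115, "ax": 0, "ay": 0, "az": 0, "grip": 1}
    - {"dx": -0.095, "dy": 0.005, "dz": -0.12, "ax": 0, "ay": 0, "az": 0, "grip": 1}
    - {"dx": -0.14, "dy": 0.008, "dz": -0.12, "ax": 0, "ay": 0, "az": 0, "grip": 1}
    - {"dx": -0.185, "dy": 0.01, "dz": -0.12, "ax": 0, "ay": 0, "az": 0, "grip": 1}
    - {"dx": -0.23, "dy": 0.013, "dz": -0.12, "ax": 0, "ay": 0, "az": 0, "grip": 1}
    - {"dx": -0.27, "dy": 0.016, "dz": -0.12, "ax": 0, "ay": 0, "az": 0, "grip": 1}
    - {"dx": -0.295, "dy": 0.018, "dz": -0.12, "ax": 0, "ay": 0, "az": 0, "grip": 1}

```text
time: 15.15
tool_pos: [537.7, -283.0, 149.2]
orientation: [-180.0, 0.1, 89.8]
wrist_force: [0.4, 0.2, -0.1]
grip_width: 1.004
```

```bash
python3 wl.py w8 538 -317 16 0 42; python3 go.py 538 -317 8
```

```text
[ 537.7 -283.   149.2] [-1.80e+02  1.00e-01  8.98e+01] 15.15
70 [   0.75  539.4  -315.7 ]
90 [   0.91  538.7  -316.4 ]
110 [   0.92  538.7  -316.4 ]
t 15.2 pos [ 537.9 -286.3  148.9] [-180.     0.3   89.7] grip 1.0 F [ 1.4 -2.9  0.3]
d [-0.03    0.0003  0.141 ] a [-0.   0.3 -0.3]
```

View pics/w8.png

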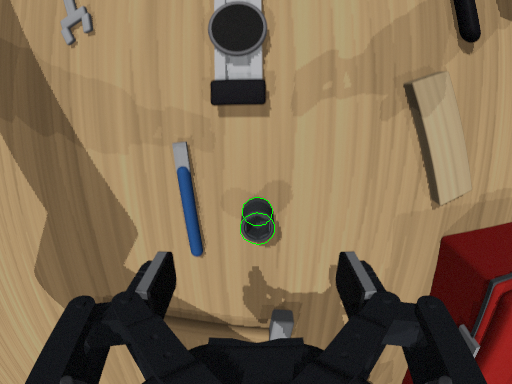

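>>> move_arm:
  motion:
    - {"dx": -0.01, "dy": 0.0005, "dz": 0.0, "ax": 0, "ay": 0, "az": 0, "grip": 0.7}
    - {"dx": -0.025, "dy": 0.0005, "dz": 0.015, "ax": 0, "ay": 0, "az": 0, "grip": 0.7}
    - {"dx": -0.031, "dy": 0.0005, "dz": 0.035, "ax": 0, "ay": 0, "az": 0, "grip": 0.7}
    - {"dx": -0.031, "dy": 0.0005, "dz": 0.06, "ax": 0, "ay": 0, "az": 0, "grip": 0.7}
    - {"dx": -0.031, "dy": 0.0005, "dz": 0.085, "ax": 0, "ay": 0, "az": 0, "grip": 0.7}
    - {"dx": -0.031, "dy": 0.0005, "dz": 0.11, "ax": 0, "ay": 0, "az": 0, "grip": 0.7}
    - {"dx": -0.031, "dy": 0.0005, "dz": 0.128, "ax": 0, "ay": 0, "az": 0, "grip": 0.7}
    - {"dx": -0.031, "dy": 0.0005, "dz": 0.137, "ax": 0, "ay": 0, "az": 0, "grip": 0.7}
    - {"dx": -0.031, "dy": 0.0005, "dz": 0.141, "ax": 0, "ay": 0, "az": 0, "grip": 0.7}
    - {"dx": -0.031, "dy": 0.0005, "dz": 0.141, "ax": 0, "ay": 0, "az": 0, "grip": 0.7}

```text
time: 16.2
tool_pos: [538.0, -317.7, 7.6]
orientation: [-180.0, 0.3, 89.7]
wrist_force: [0.2, -0.2, 0.0]
grip_width: 0.699
```

>>> move_arm:
  motion:
    - {"dx": 0, "dy": 0, "dz": 0, "ax": 0, "ay": 0, "az": 0, "grip": 0.6}
    - {"dx": 0, "dy": 0, "dz": 0, "ax": 0, "ay": 0, "az": 0, "grip": 0.5}
    - {"dx": 0, "dy": 0, "dz": 0, "ax": 0, "ay": 0, "az": 0, "grip": 0.45}
    - {"dx": 0, "dy": 0, "dz": 0, "ax": 0, "ay": 0, "az": 0, "grip": 0.42}
    - {"dx": 0, "dy": 0, "dz": 0, "ax": 0, "ay": 0, "az": 0, "grip": 0.39}
    - {"dx": 0, "dy": 0, "dz": 0, "ax": 0, "ay": 0, "az": 0, "grip": 0.35}
    - {"dx": 0, "dy": 0, "dz": 0, "ax": 0, "ay": 0, "az": 0, "grip": 0.25}
    - {"dx": 0, "dy": 0, "dz": 0, "ax": 0, "ay": 0, "az": 0, "grip": 0.2}
    - {"dx": 0, "dy": 0, "dz": 0, "ax": 0, "ay": 0, "az": 0, "grip": 0.2}
    - {"dx": 0, "dy": 0, "dz": 0, "ax": 0, "ay": 0, "az": 0, "grip": 0.2}
  force: 40

```text
time: 17.2
tool_pos: [538.4, -318.0, 8.2]
orientation: [180.0, 0.3, 89.7]
wrist_force: [-0.1, -0.5, 3.2]
grip_width: 0.358
```

```bash
python3 go.py 520.5 -63 70
```

```text
t 17.2 pos [ 538.4 -318.     8.2] [180.    0.3  89.7] grip 0.358 F [-0.1 -0.5  3.2]
d [ 0.2546 -0.0193 -0.0631] a [ 0.   0.3 -0.3]
```

>>> move_arm:
  motion:
    - {"dx": 0, "dy": 0, "dz": -0.006, "ax": 0, "ay": 0, "az": 0, "grip": 0.2}
    - {"dx": 0, "dy": 0, "dz": -0.02, "ax": 0, "ay": 0, "az": 0, "grip": 0.2}
    - {"dx": 0.005, "dy": 0, "dz": -0.04, "ax": 0, "ay": 0, "az": 0, "grip": 0.2}
    - {"dx": 0.025, "dy": -0.002, "dz": -0.055, "ax": 0, "ay": 0, "az": 0, "grip": 0.2}
    - {"dx": 0.055, "dy": -0.004, "dz": -0.063, "ax": 0, "ay": 0, "az": 0, "grip": 0.2}
    - {"dx": 0.09, "dy": -0.007, "dz": -0.063, "ax": 0, "ay": 0, "az": 0, "grip": 0.2}
    - {"dx": 0.125, "dy": -0.009, "dz": -0.063, "ax": 0, "ay": 0, "az": 0, "grip": 0.2}
    - {"dx": 0.16, "dy": -0.012, "dz": -0.063, "ax": 0, "ay": 0, "az": 0, "grip": 0.2}
    - {"dx": 0.19, "dy": -0.014, "dz": -0.063, "ax": 0, "ay": 0, "az": 0, "grip": 0.2}
    - {"dx": 0.205, "dy": -0.016, "dz": -0.063, "ax": 0, "ay": 0, "az": 0, "grip": 0.2}

```text
time: 18.2
tool_pos: [522.9, -110.2, 70.5]
orientation: [-180.0, 0.2, 89.8]
wrist_force: [0.0, -0.2, -2.1]
grip_width: 0.364
```

```bash
python3 go.py 520.5 -63 28.5
```

```text
t 18.2 pos [ 522.9 -110.2   70.5] [-180.     0.2   89.8] grip 0.364 F [ 0.  -0.2 -2.1]
d [ 0.0474 -0.0025  0.0418] a [-0.   0.2 -0.2]
```

>>> move_arm:
  motion:
    - {"dx": 0.012, "dy": -0.001, "dz": 0, "ax": 0, "ay": 0, "az": 0, "grip": 0.2}
    - {"dx": 0.028, "dy": -0.002, "dz": 0, "ax": 0, "ay": 0, "az": 0, "grip": 0.2}
    - {"dx": 0.042, "dy": -0.0025, "dz": 0.003, "ax": 0, "ay": 0, "az": 0, "grip": 0.2}
    - {"dx": 0.0475, "dy": -0.0025, "dz": 0.01, "ax": 0, "ay": 0, "az": 0, "grip": 0.2}
    - {"dx": 0.0475, "dy": -0.0025, "dz": 0.02, "ax": 0, "ay": 0, "az": 0, "grip": 0.2}
    - {"dx": 0.0475, "dy": -0.0025, "dz": 0.03, "ax": 0, "ay": 0, "az": 0, "grip": 0.2}
    - {"dx": 0.0475, "dy": -0.0025, "dz": 0.036, "ax": 0, "ay": 0, "az": 0, "grip": 0.2}
    - {"dx": 0.0475, "dy": -0.0025, "dz": 0.04, "ax": 0, "ay": 0, "az": 0, "grip": 0.2}
    - {"dx": 0.0475, "dy": -0.0025, "dz": 0.0415, "ax": 0, "ay": 0, "az": 0, "grip": 0.2}
    - {"dx": 0.0475, "dy": -0.0025, "dz": 0.0415, "ax": 0, "ay": 0, "az": 0, "grip": 0.2}

```text
time: 19.2
tool_pos: [520.4, -63.1, 28.6]
orientation: [-180.0, 0.2, 89.8]
wrist_force: [-0.3, -0.7, -0.9]
grip_width: 0.365
```

```bash
python3 go.py 520.5 -63 26.2
python3 - <<'E'
from h import *
o=eyes.camera("scene"); cv2.imwrite('pics/s9.png',cv2.resize(o[150:300,170:370,::-1],None,fx=4,fy=4))
E
```

```text
t 19.2 pos [520.4 -63.1  28.6] [-180.     0.2   89.8] grip 0.365 F [-0.3 -0.7 -0.9]
d [0.0001 0.0001 0.0024] a [-0.   0.2 -0.2]
```

View pics/s9.png

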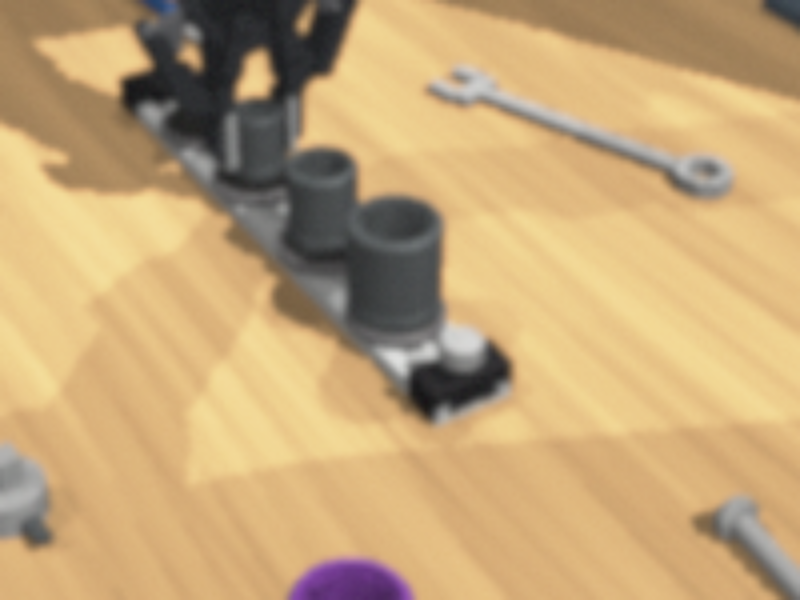

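Sockets c and d stand well, and b hangs over the third holder.

>>> move_arm:
  motion:
    - {"dx": 0, "dy": 0, "dz": 0.001, "ax": 0, "ay": 0, "az": 0, "grip": 0.2}
    - {"dx": 0, "dy": 0, "dz": 0.002, "ax": 0, "ay": 0, "az": 0, "grip": 0.2}
    - {"dx": 0, "dy": 0, "dz": 0.0025, "ax": 0, "ay": 0, "az": 0, "grip": 0.2}
    - {"dx": 0, "dy": 0, "dz": 0.0025, "ax": 0, "ay": 0, "az": 0, "grip": 0.2}
    - {"dx": 0, "dy": 0, "dz": 0.0025, "ax": 0, "ay": 0, "az": 0, "grip": 0.35}
    - {"dx": 0, "dy": 0, "dz": 0.0025, "ax": 0, "ay": 0, "az": 0, "grip": 0.38}
    - {"dx": 0, "dy": 0, "dz": 0.0025, "ax": 0, "ay": 0, "az": 0, "grip": 0.5}
    - {"dx": 0, "dy": 0, "dz": 0.0025, "ax": 0, "ay": 0, "az": 0, "grip": 0.65}
    - {"dx": 0, "dy": 0, "dz": 0.0025, "ax": 0, "ay": 0, "az": 0, "grip": 0.8}
    - {"dx": 0, "dy": 0, "dz": 0.0025, "ax": 0, "ay": 0, "az": 0, "grip": 0.9}

```text
time: 20.25
tool_pos: [520.8, -63.2, 26.7]
orientation: [180.0, 0.3, 89.8]
wrist_force: [0.3, -0.3, -0.2]
grip_width: 0.897
```

```bash
python3 go.py 394 324 180
```

```text
t 20.25 pos [520.8 -63.2  26.7] [180.    0.3  89.8] grip 0.897 F [ 0.3 -0.3 -0.2]
d [ 0.386  -0.1282 -0.1551] a [ 0.   0.3 -0.2]
```

>>> move_arm:
  motion:
    - {"dx": 0, "dy": 0, "dz": -0.02, "ax": 0, "ay": 0, "az": 0, "grip": 0.9}
    - {"dx": 0, "dy": 0, "dz": -0.06, "ax": 0, "ay": 0, "az": 0, "grip": 0.9}
    - {"dx": 0, "dy": 0, "dz": -0.1, "ax": 0, "ay": 0, "az": 0, "grip": 0.9}
    - {"dx": 0.01, "dy": -0.004, "dz": -0.135, "ax": 0, "ay": 0, "az": 0, "grip": 0.9}
    - {"dx": 0.04, "dy": -0.013, "dz": -0.15, "ax": 0, "ay": 0, "az": 0, "grip": 0.9}
    - {"dx": 0.08, "dy": -0.027, "dz": -0.155, "ax": 0, "ay": 0, "az": 0, "grip": 0.9}
    - {"dx": 0.12, "dy": -0.04, "dz": -0.155, "ax": 0, "ay": 0, "az": 0, "grip": 0.9}
    - {"dx": 0.16, "dy": -0.053, "dz": -0.155, "ax": 0, "ay": 0, "az": 0, "grip": 0.9}
    - {"dx": 0.2, "dy": -0.066, "dz": -0.155, "ax": 0, "ay": 0, "az": 0, "grip": 0.9}
    - {"dx": 0.24, "dy": -0.08, "dz": -0.155, "ax": 0, "ay": 0, "az": 0, "grip": 0.9}

```text
time: 21.25
tool_pos: [441.1, 179.3, 180.8]
orientation: [179.9, 0.2, 89.8]
wrist_force: [0.1, -0.0, 0.2]
grip_width: 0.897
```

```bash
python3 go.py 394 324 150
```

```text
t 21.25 pos [441.1 179.3 180.8] [179.9   0.2  89.8] grip 0.897 F [ 0.1 -0.   0.2]
d [ 0.1446 -0.0477  0.0301] a [ 0.1  0.2 -0.2]
```

>>> move_arm:
  motion:
    - {"dx": 0.03, "dy": -0.01, "dz": 0.006, "ax": 0, "ay": 0, "az": 0, "grip": 0.65}
    - {"dx": 0.065, "dy": -0.021, "dz": 0.013, "ax": 0, "ay": 0, "az": 0, "grip": 0.65}
    - {"dx": 0.1, "dy": -0.033, "dz": 0.02, "ax": 0, "ay": 0, "az": 0, "grip": 0.65}
    - {"dx": 0.125, "dy": -0.041, "dz": 0.026, "ax": 0, "ay": 0, "az": 0, "grip": 0.65}
    - {"dx": 0.14, "dy": -0.046, "dz": 0.03, "ax": 0, "ay": 0, "az": 0, "grip": 0.65}
    - {"dx": 0.1445, "dy": -0.0475, "dz": 0.03, "ax": 0, "ay": 0, "az": 0, "grip": 0.65}
    - {"dx": 0.1445, "dy": -0.0475, "dz": 0.03, "ax": 0, "ay": 0, "az": 0, "grip": 0.65}
    - {"dx": 0.1445, "dy": -0.0475, "dz": 0.03, "ax": 0, "ay": 0, "az": 0, "grip": 0.65}
    - {"dx": 0.1445, "dy": -0.0475, "dz": 0.03, "ax": 0, "ay": 0, "az": 0, "grip": 0.65}
    - {"dx": 0.1445, "dy": -0.0475, "dz": 0.03, "ax": 0, "ay": 0, "az": 0, "grip": 0.65}

```text
time: 22.25
tool_pos: [394.7, 323.2, 150.5]
orientation: [179.9, 0.2, 89.7]
wrist_force: [0.5, 0.2, 0.1]
grip_width: 0.654
```

```bash
python3 wl.py w10 394 324 12 0 38; python3 go.py 394 324 6
```

```text
[394.7 323.2 150.5] [179.9   0.2  89.7] 22.25
70 [  0.75 393.3  326.7 ]
90 [  0.91 394.   326.  ]
110 [  0.91 394.   326.  ]
t 22.3 pos [394.7 323.3 150.4] [179.9   0.2  89.7] grip 0.648 F [-0.1 -0.3 -0.2]
d [ 0.0013 -0.0009  0.1444] a [ 0.1  0.2 -0.3]
```

View pics/w10.png

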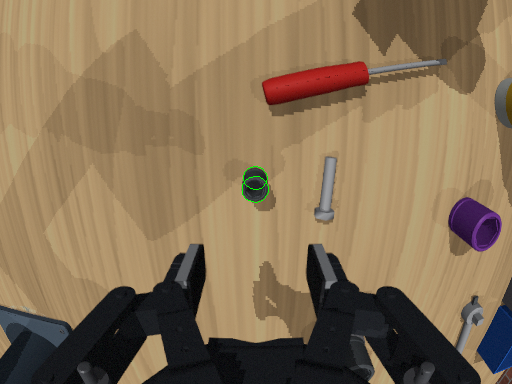

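>>> move_arm:
  motion:
    - {"dx": 0.0015, "dy": -0.0007, "dz": 0.01, "ax": 0, "ay": 0, "az": 0, "grip": 0.65}
    - {"dx": 0.0015, "dy": -0.0007, "dz": 0.03, "ax": 0, "ay": 0, "az": 0, "grip": 0.65}
    - {"dx": 0.0015, "dy": -0.0007, "dz": 0.05, "ax": 0, "ay": 0, "az": 0, "grip": 0.65}
    - {"dx": 0.0015, "dy": -0.0007, "dz": 0.075, "ax": 0, "ay": 0, "az": 0, "grip": 0.65}
    - {"dx": 0.0015, "dy": -0.0007, "dz": 0.1, "ax": 0, "ay": 0, "az": 0, "grip": 0.65}
    - {"dx": 0.0015, "dy": -0.0007, "dz": 0.12, "ax": 0, "ay": 0, "az": 0, "grip": 0.65}
    - {"dx": 0.0015, "dy": -0.0007, "dz": 0.134, "ax": 0, "ay": 0, "az": 0, "grip": 0.65}
    - {"dx": 0.0015, "dy": -0.0007, "dz": 0.14, "ax": 0, "ay": 0, "az": 0, "grip": 0.65}
    - {"dx": 0.0015, "dy": -0.0007, "dz": 0.143, "ax": 0, "ay": 0, "az": 0, "grip": 0.65}
    - {"dx": 0.0015, "dy": -0.0007, "dz": 0.143, "ax": 0, "ay": 0, "az": 0, "grip": 0.65}

```text
time: 23.3
tool_pos: [394.6, 324.4, 7.8]
orientation: [179.9, 0.2, 89.7]
wrist_force: [1.0, 0.2, 0.2]
grip_width: 0.649
```

>>> move_arm:
  motion:
    - {"dx": 0, "dy": 0, "dz": 0, "ax": 0, "ay": 0, "az": 0, "grip": 0.5}
    - {"dx": 0, "dy": 0, "dz": 0, "ax": 0, "ay": 0, "az": 0, "grip": 0.4}
    - {"dx": 0, "dy": 0, "dz": 0, "ax": 0, "ay": 0, "az": 0, "grip": 0.35}
    - {"dx": 0, "dy": 0, "dz": 0, "ax": 0, "ay": 0, "az": 0, "grip": 0.32}
    - {"dx": 0, "dy": 0, "dz": 0, "ax": 0, "ay": 0, "az": 0, "grip": 0.3}
    - {"dx": 0, "dy": 0, "dz": 0, "ax": 0, "ay": 0, "az": 0, "grip": 0.27}
    - {"dx": 0, "dy": 0, "dz": 0, "ax": 0, "ay": 0, "az": 0, "grip": 0.23}
    - {"dx": 0, "dy": 0, "dz": 0, "ax": 0, "ay": 0, "az": 0, "grip": 0.15}
    - {"dx": 0, "dy": 0, "dz": 0, "ax": 0, "ay": 0, "az": 0, "grip": 0.1}
    - {"dx": 0, "dy": 0, "dz": 0, "ax": 0, "ay": 0, "az": 0, "grip": 0.1}
  force: 35

```text
time: 24.3
tool_pos: [394.7, 324.5, 8.0]
orientation: [179.9, 0.2, 89.7]
wrist_force: [-0.1, 0.1, 3.4]
grip_width: 0.277
```

```bash
python3 go.py 440 -132.5 110
```

```text
t 24.3 pos [394.7 324.5   8. ] [179.9   0.2  89.7] grip 0.277 F [-0.1  0.1  3.4]
d [-0.4571  0.048  -0.1003] a [ 0.1  0.2 -0.3]
```

>>> move_arm:
  motion:
    - {"dx": 0, "dy": 0, "dz": -0.006, "ax": 0, "ay": 0, "az": 0, "grip": 0.1}
    - {"dx": 0, "dy": 0, "dz": -0.025, "ax": 0, "ay": 0, "az": 0, "grip": 0.1}
    - {"dx": -0.005, "dy": 0, "dz": -0.055, "ax": 0, "ay": 0, "az": 0, "grip": 0.1}
    - {"dx": -0.025, "dy": 0, "dz": -0.085, "ax": 0, "ay": 0, "az": 0, "grip": 0.1}
    - {"dx": -0.055, "dy": 0, "dz": -0.105, "ax": 0, "ay": 0, "az": 0, "grip": 0.1}
    - {"dx": -0.09, "dy": 0, "dz": -0.115, "ax": 0, "ay": 0, "az": 0, "grip": 0.1}
    - {"dx": -0.13, "dy": 0.005, "dz": -0.115, "ax": 0, "ay": 0, "az": 0, "grip": 0.1}
    - {"dx": -0.17, "dy": 0.01, "dz": -0.115, "ax": 0, "ay": 0, "az": 0, "grip": 0.1}
    - {"dx": -0.21, "dy": 0.015, "dz": -0.115, "ax": 0, "ay": 0, "az": 0, "grip": 0.1}
    - {"dx": -0.25, "dy": 0.02, "dz": -0.115, "ax": 0, "ay": 0, "az": 0, "grip": 0.1}

```text
time: 25.3
tool_pos: [412.8, 73.3, 123.9]
orientation: [179.8, 0.2, 89.7]
wrist_force: [1.0, -0.4, -1.0]
grip_width: 0.265
```

```bash
python3 go.py 521 -132.5 75
```

```text
t 25.3 pos [412.8  73.3 123.9] [179.8   0.2  89.7] grip 0.265 F [ 1.  -0.4 -1. ]
d [-0.2051  0.1091  0.0499] a [ 0.1  0.2 -0.3]
```

>>> move_arm:
  motion:
    - {"dx": -0.03, "dy": 0.01, "dz": 0, "ax": 0, "ay": 0, "az": 0, "grip": 0.1}
    - {"dx": -0.065, "dy": 0.028, "dz": 0, "ax": 0, "ay": 0, "az": 0, "grip": 0.1}
    - {"dx": -0.1, "dy": 0.047, "dz": 0, "ax": 0, "ay": 0, "az": 0, "grip": 0.1}
    - {"dx": -0.135, "dy": 0.067, "dz": 0, "ax": 0, "ay": 0, "az": 0, "grip": 0.1}
    - {"dx": -0.165, "dy": 0.085, "dz": 0, "ax": 0, "ay": 0, "az": 0, "grip": 0.1}
    - {"dx": -0.19, "dy": 0.1, "dz": 0.005, "ax": 0, "ay": 0, "az": 0, "grip": 0.1}
    - {"dx": -0.203, "dy": 0.108, "dz": 0.015, "ax": 0, "ay": 0, "az": 0, "grip": 0.1}
    - {"dx": -0.205, "dy": 0.109, "dz": 0.03, "ax": 0, "ay": 0, "az": 0, "grip": 0.1}
    - {"dx": -0.205, "dy": 0.109, "dz": 0.045, "ax": 0, "ay": 0, "az": 0, "grip": 0.1}
    - {"dx": -0.205, "dy": 0.109, "dz": 0.055, "ax": 0, "ay": 0, "az": 0, "grip": 0.1}

```text
time: 26.3
tool_pos: [519.1, -131.0, 67.3]
orientation: [-179.9, 0.1, 89.8]
wrist_force: [0.2, -0.5, -1.4]
grip_width: 0.27
```

```bash
python3 go.py 521 -132.5 28.5
```

```text
t 26.3 pos [ 519.1 -131.    67.3] [-1.799e+02  1.000e-01  8.980e+01] grip 0.27 F [ 0.2 -0.5 -1.4]
d [-0.0014  0.0019  0.0388] a [-0.1  0.1 -0.2]
```

>>> move_arm:
  motion:
    - {"dx": -0.001, "dy": 0.001, "dz": 0.005, "ax": 0, "ay": 0, "az": 0, "grip": 0.1}
    - {"dx": -0.001, "dy": 0.002, "dz": 0.013, "ax": 0, "ay": 0, "az": 0, "grip": 0.1}
    - {"dx": -0.001, "dy": 0.002, "dz": 0.022, "ax": 0, "ay": 0, "az": 0, "grip": 0.1}
    - {"dx": -0.001, "dy": 0.002, "dz": 0.03, "ax": 0, "ay": 0, "az": 0, "grip": 0.1}
    - {"dx": -0.001, "dy": 0.002, "dz": 0.035, "ax": 0, "ay": 0, "az": 0, "grip": 0.1}
    - {"dx": -0.001, "dy": 0.002, "dz": 0.0375, "ax": 0, "ay": 0, "az": 0, "grip": 0.1}
    - {"dx": -0.001, "dy": 0.002, "dz": 0.0385, "ax": 0, "ay": 0, "az": 0, "grip": 0.1}
    - {"dx": -0.001, "dy": 0.002, "dz": 0.0385, "ax": 0, "ay": 0, "az": 0, "grip": 0.1}
    - {"dx": -0.001, "dy": 0.002, "dz": 0.0385, "ax": 0, "ay": 0, "az": 0, "grip": 0.1}
    - {"dx": -0.001, "dy": 0.002, "dz": 0.0385, "ax": 0, "ay": 0, "az": 0, "grip": 0.1}

```text
time: 27.3
tool_pos: [521.4, -132.3, 29.3]
orientation: [-180.0, 0.1, 89.8]
wrist_force: [0.8, -1.2, -0.8]
grip_width: 0.27
```

```bash
python3 go.py 520.5 -132.5 26
python3 - <<'E'
from h import *
o=eyes.camera("scene"); cv2.imwrite('pics/s11.png',cv2.resize(o[120:270,150:350,::-1],None,fx=4,fy=4))
E
```

```text
t 27.3 pos [ 521.4 -132.3   29.3] [-1.80e+02  1.00e-01  8.98e+01] grip 0.27 F [ 0.8 -1.2 -0.8]
d [-0.0002 -0.0009  0.0033] a [-0.   0.1 -0.2]
```

View pics/s11.png

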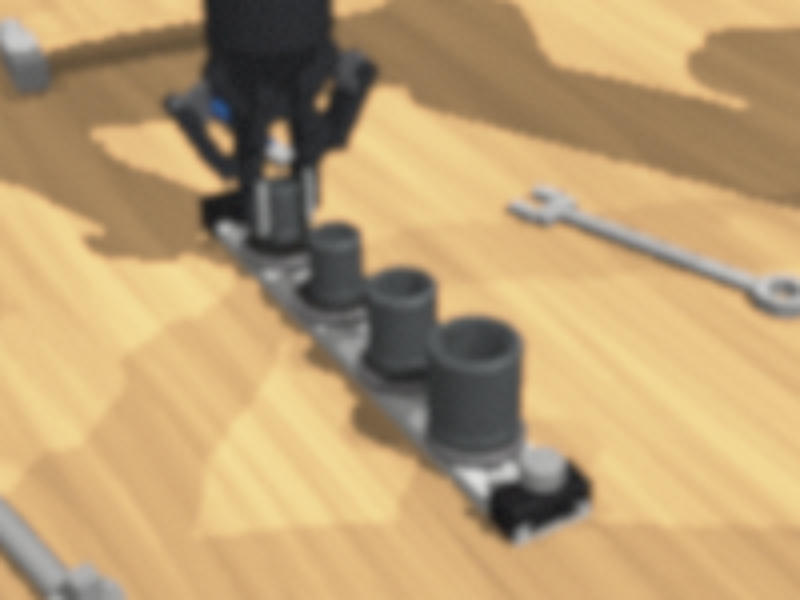

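The three placed sockets stand in order, and a hangs over the fourth holder.

>>> move_arm:
  motion:
    - {"dx": 0, "dy": 0, "dz": 0.001, "ax": 0, "ay": 0, "az": 0, "grip": 0.1}
    - {"dx": 0, "dy": 0, "dz": 0.002, "ax": 0, "ay": 0, "az": 0, "grip": 0.1}
    - {"dx": 0, "dy": 0, "dz": 0.003, "ax": 0, "ay": 0, "az": 0, "grip": 0.1}
    - {"dx": 0, "dy": 0, "dz": 0.003, "ax": 0, "ay": 0, "az": 0, "grip": 0.1}
    - {"dx": 0, "dy": 0, "dz": 0.003, "ax": 0, "ay": 0, "az": 0, "grip": 0.25}
    - {"dx": 0, "dy": 0, "dz": 0.003, "ax": 0, "ay": 0, "az": 0, "grip": 0.29}
    - {"dx": 0, "dy": 0, "dz": 0.003, "ax": 0, "ay": 0, "az": 0, "grip": 0.4}
    - {"dx": 0, "dy": 0, "dz": 0.003, "ax": 0, "ay": 0, "az": 0, "grip": 0.6}
    - {"dx": 0, "dy": 0, "dz": 0.003, "ax": 0, "ay": 0, "az": 0, "grip": 0.75}
    - {"dx": 0, "dy": 0, "dz": 0.003, "ax": 0, "ay": 0, "az": 0, "grip": 0.8}

```text
time: 28.35
tool_pos: [521.4, -132.3, 26.3]
orientation: [-180.0, 0.1, 89.8]
wrist_force: [-0.7, -0.5, -0.3]
grip_width: 0.797
```

>>> move_arm:
  motion:
    - {"dx": 0, "dy": 0, "dz": -0.01, "ax": 0, "ay": 0, "az": 0, "grip": 0.8}
    - {"dx": 0, "dy": 0, "dz": -0.035, "ax": 0, "ay": 0, "az": 0, "grip": 0.8}
    - {"dx": 0, "dy": 0, "dz": -0.07, "ax": 0, "ay": 0, "az": 0, "grip": 0.8}
    - {"dx": 0, "dy": 0, "dz": -0.105, "ax": 0, "ay": 0, "az": 0, "grip": 0.8}
    - {"dx": -0.005, "dy": 0, "dz": -0.14, "ax": 0, "ay": 0, "az": 0, "grip": 0.8}
    - {"dx": -0.015, "dy": 0, "dz": -0.17, "ax": 0, "ay": 0, "az": 0, "grip": 0.8}
    - {"dx": -0.025, "dy": 0, "dz": -0.2, "ax": 0, "ay": 0, "az": 0, "grip": 0.8}
    - {"dx": -0.03, "dy": 0, "dz": -0.22, "ax": 0, "ay": 0, "az": 0, "grip": 0.8}
    - {"dx": -0.03, "dy": 0, "dz": -0.225, "ax": 0, "ay": 0, "az": 0, "grip": 0.8}
    - {"dx": -0.03, "dy": 0, "dz": -0.225, "ax": 0, "ay": 0, "az": 0, "grip": 0.8}

```text
time: 29.35
tool_pos: [521.9, -162.0, 252.7]
orientation: [179.9, 0.2, 89.7]
wrist_force: [-0.0, -0.4, -1.3]
grip_width: 0.798
```

Run:
```python
from fit import *
s=readout.observe(); print(s['time'],s['tool_pos'],s['wrist_force']); cam("wrist"); im=eyes.camera("wrist")
o=im[:,:,::-1].copy(); 
S={'d':(520,88,25,55,89),'c':(520,16,20,48,17),'b':(520,-63,16,42,-62),'a':(520,-132,12,38,-132)}
for k,(x,y,r,h,hy) in S.items():
    c=circ("wrist",x,y,18,r); print(k,fit("wrist",im,x,y,r,18,18+h,80,S=4,pad=1))
    cv2.polylines(o,[np.round(circ("wrist",520.5,hy,18,27)).astype(int)],1,(0,255,0),1)
cv2.imwrite('pics/w12.png',cv2.resize(o,None,fx=1.5,fy=1.5))
t=eyes.camera("top"); cv2.imwrite('pics/t12.png',cv2.resize(t[150:250,180:380,::-1],None,fx=4,fy=4,interpolation=cv2.INTER_CUBIC))
e=eyes.camera("scene"); cv2.imwrite('pics/s12.png',cv2.resize(e[120:270,150:350,::-1],None,fx=4,fy=4,interpolation=cv2.INTER_CUBIC))
```

```text
29.35 [ 521.88184649 -161.98826953  252.662269  ] [-0.03725645 -0.37625659 -1.33483421]
d [5.000e-02 5.193e+02 5.320e+01]
c [  0.84 520.7   10.7 ]
b [  0.69 521.3  -64.3 ]
a [   0.61  520.7  -132.7 ]
```

View pics/w12.png

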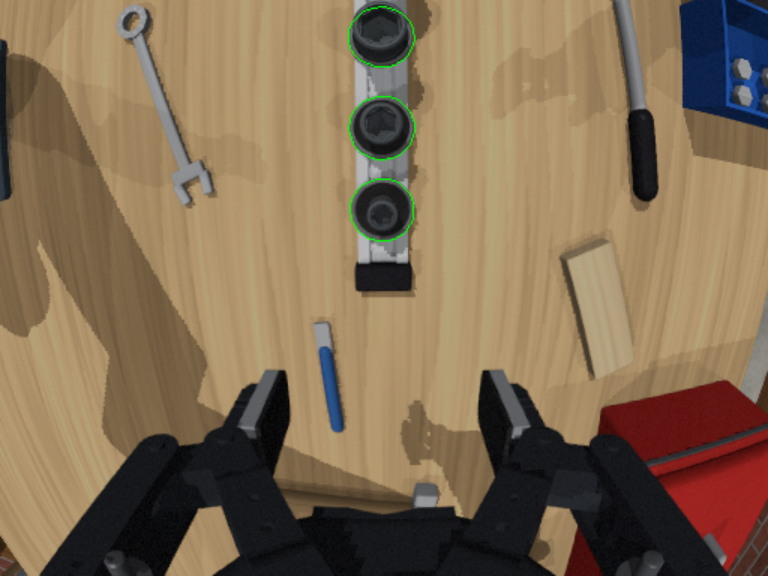

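View pics/s12.png

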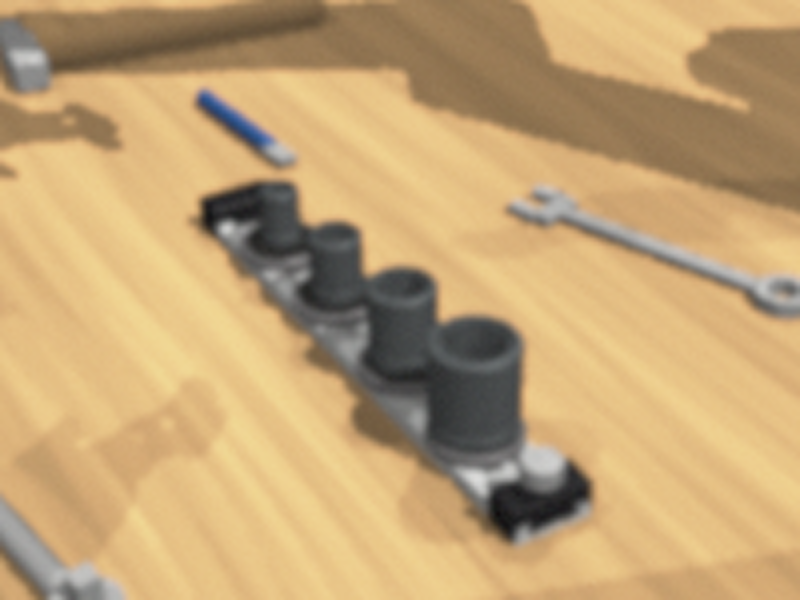

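View pics/t12.png

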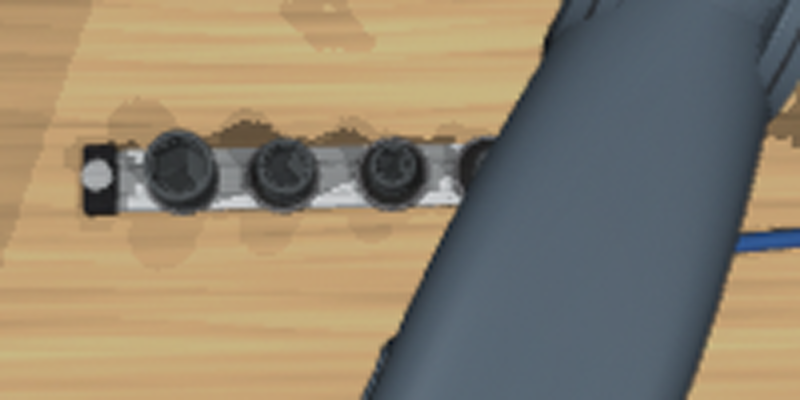

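Sockets d, c, b and a (crop (475,385), (400,320), (335,265), (280,215)) all stand upright in order from the screw cap. The holder rims show evenly around them, and the arm is clear.

```bash
python3 -c "
from bench import workorder, readout
print(workorder.job_done(), readout.observe()['time'])"
```

```text
the job is handed in; nothing more can be done
the job is handed in; nothing more can be done
```

I put all four sockets back on the rail in order from the thumbscrew end (50, 40, 32, 24 mm) and handed the job in at about 29.5 s of the 96 s allowed. No socket tipped, and the wrist force readings at the end of each move stayed under about 6 N.

- **Final pictures:** The scene view shows all four upright and in order, and the arm is about 250 mm up and touching nothing. The holder faces show evenly around the three sockets the wrist camera could see, so I judge them centred within a few millimetres of the 12 mm allowed.
- **Incomplete views:** The wrist picture cut off the largest socket, and the arm hid the smallest in the top picture. I judged each of those from the other two views.
- **Checks that disagreed:** The top and wrist cameras differed by 1–4 mm along the rail, so I aimed between them. The final outline fits were poor: the dark holder faces spoiled them, and the one for the largest socket failed. The centring therefore rests on the pictures and the arm's release positions, not on those fits.

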